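# Return the examination optics to their rests

## Robot

A 6-joint arm with a two-finger parallel gripper is mounted at the origin on the work surface. World frame = base frame: x ahead of the robot, y to its left, z up, the work surface at z = 0. Lengths are in m, angles in rad, forces in N, time in s.
With the tool pointing down it reaches from about 0.375 to 0.825 m from the base axis. Payload 5.5 kg.
Tool frame: the origin (TCP) lies at the very end of the fingers, on their centre line; the grasp point (between the pads) lies 19 mm behind it; z points along the fingers, x is the direction in which the jaws open and shut, and the axes are right-handed (so a half turn about z gives the same grasp; the last joint's range is limited). The gripper opens to 85 mm and grips with 20 to 120 N. Pads are 22 mm wide; open, the fingers measure 114 mm over their backs; the gripper's body (76 mm by 85 mm) begins 54 mm behind the grasp point. The pads swing forward as they close: fully open they stand 13 mm farther back than shut.
Start: joints at [1.305, 0.314, -0.047, 1.21, 0, 1.571], TCP at [0.158, 0.579, 0.194] pointing down, gripper open.
Joint ranges: [-2.67, 2.67], [-0.69, 1.73], [-1.03, 1.25], [-2.08, 2.16], [-1.42, 1.45], [-3.14, 3.14]. Speed limits (rad/s): [2.39, 2.39, 3.01, 3.14, 3.14, 3.14].

## Interface

Orientations are given as a 3x3 rotation matrix whose columns are the frame's x, y, z axes.
In Python, from rig import get_obs, capture, camera_info, arm gives the robot as it stands. The module is installed in compiled form; this text tells all that it offers.
- The arm moves only by the tool carry_out, never from a script. Its argument "deltas" is a list of rows, each a list of 2 entries, a list of its own where there are three numbers: the shift along the world's x, y, z in mm, then the turn about the world's z in degrees. In form: [[[tx, ty, tz], turn], ...]. A call has 1 to 8 rows; each row shifts and turns the commanded pose from where the row before left it; what a row does not reach is not made up. A row lasts 1/12 s, in which the tool goes at most 41.7 mm and 7.16 degrees, less where a joint would pass 70% of its speed; a pose out of reach is approached as far as the arm can. A call is refused whole if a number of a shift passes 41.7 or a number of a turn 7.16, either way. A call with a gripper value outside its range is refused whole. "claw" is the closure, from 0 (fully open) to 1 (shut), set as the call begins (left out, the last holds). The fingers move at their own pace and stop on an object; "grip_force" is the grip in N (left out, the last holds). Time passes only in rows, so rows that do not move let the fingers close. It gives the time, the measured TCP pose, the force and the opening at its end, in the units of the state.
- get_obs(): the state, without advancing time (a new reading comes with each control period).
- capture(name): name is "scene" or "top" or "wrist"; returns the picture (384x512x3 uint8, red, green, blue); there is no depth.
- camera_info(name): a dict with "mtx" (3x3 intrinsics, pixels), "cam_to_world" (4x4, takes a point from camera to world coordinates); the wrist camera has in their place "T_tool_cam" (4x4, takes a point from camera to tool coordinates, whose origin is the TCP and whose axes are the tool frame's). Camera axes: x right, y down, z forward; pixel columns grow to the right and rows downward; lengths in m; the calibration is good to about 2 mm. The wrist camera is an equidistant fisheye: a pixel r from the principal point sees the ray r / f radians off the axis. A picture is of the moment at which its call begins: read the wrist's pose just before it. camera_info takes no time and is no camera call.
- arm.finish_job(): hands the job in, once; it reports no verdict.
The state is a dict: "time_s": time; "q": joint angles; "joint_velocities": joint speeds; "joint_efforts": joint torques, N m; "ee_pos": TCP position; "eef_rot": TCP orientation; "force": force on the tool from outside, world axes, zero at the start; "wrist_torque": the same for the moment, N m; "opening": finger opening in m.
Only numpy, scipy, OpenCV 4.12 (cv2) and the standard library are available. Lean on these libraries where they do the work, as an engineer would, in place of code of your own. Each camera call takes 0.05 s, during which the arm holds its last target.

## Task

Clear up after the eye examination: put the large lens, the small lens, the prism bar and the square prism each into the rest shaped for it, lying flat on the rest's floor inside its rim. They are delicate optics, so set them down gently rather than dropping them, and leave the eye-drop bottle standing where it is.

Things in the scene. Friction and masses are not known exactly. Their poses are not given: they have to be found in the camera images.
- large_lens_center (a point): Large hand-held examination lens: an upright-axis black disc, 56 mm in diameter, 26 mm high, with a slightly domed clear glass (2 mm proud) in its top. About 90 g. Loose, lies flat on the table with its axis upright (z up). Point: its centre, half-way up. 
- small_lens_center (a point): Small examination lens: a black disc, 36 mm in diameter, 30 mm high, with a slightly domed clear glass (2 mm proud) in its top. About 50 g. Loose, lies flat on the table with its axis upright (z up). Point: its centre, half-way up. 
- prism_bar_center (a point): Prism bar: a black rectangular bar with five small clear windows in its top, 100 mm long (its x), 30 mm wide (its y), 28 mm high. About 80 g. Loose, lies flat on the table, z up. Point: its centre, half-way up.
- square_prism_center (a point): Square prism: a black square block with one clear window in its top, 42 x 42 mm (sides along its x and y), 28 mm high. About 80 g. Loose, lies flat on the table, z up. Point: its centre, half-way up.
- large_round_rest_floor (a point): Large round rest: a shallow round dish, 72 mm inside and 80 mm outside diameter, made for the large lens. Fixed to the table, grey plastic with a paler grey floor, rim 4 mm thick and 11 mm high over the table, floor 5 mm over the table (6 mm below the rim's top). Point: centre of the floor, z up. 
- small_round_rest_floor (a point): Small round rest: a shallow round dish, 52 mm inside and 60 mm outside diameter, made for the small lens. Fixed to the table, grey plastic with a paler grey floor, rim 4 mm thick and 11 mm high over the table, floor 5 mm over the table (6 mm below the rim's top). Point: centre of the floor, z up. 
- long_rest_floor (a point): Long rest: a shallow rectangular tray, inside 116 mm (its x) by 46 mm (its y), outside 124 x 54 mm, made for the prism bar. Fixed to the table, grey plastic with a paler grey floor, rim 4 mm thick and 11 mm high over the table, floor 5 mm over the table (6 mm below the rim's top). Point: centre of the floor, z up. 
- square_rest_floor (a point): Square rest: a shallow square tray, inside 58 x 58 mm (sides along its x and y), outside 66 x 66 mm, made for the square prism. Fixed to the table, grey plastic with a paler grey floor, rim 4 mm thick and 11 mm high over the table, floor 5 mm over the table (6 mm below the rim's top). Point: centre of the floor, z up. 
- drop_bottle_center (a point): White eye-drop bottle standing upright somewhere among the work: 27 mm in diameter, 62 mm high with its narrow cap. Loose and light (30 g): leave it standing where it is. Point: its centre, half-way up, z up.
Mind the look-alikes: they are no part of the job. Leave any yellow look-alike of the part that bears large_lens_center alone. Leave any blue look-alike of the part that bears square_prism_center alone.

How it is judged:
By the outcome, as a careful person would: the job done as asked, in the order asked, and still so for the second after the job is handed in, with the robot touching nothing.
It also fails if it takes over 109 s, if anything falls off the work surface, if the arm or the gripper's body presses on something with over 40 N, if the wrist force passes 120 N, or if a joint passes its speed limit or range.

## Working session

There is one attempt and no reset: what is moved stays moved. The work goes in short steps, Python scripts to look and compute and a tool call to move; the robot and the scene stay as the last step left them, time stands still between calls to the robot, and variables do not carry over. Pictures are saved under pics/ and viewed, and the job is handed in when it is done.

Besides the shell and the picture viewer there is one more tool, called after "Emit:" as name(argument=value, ...) on one line, values as JSON. carry_out: Moves the arm, as the interface text tells. Its arguments: {"type":"object","properties":{"deltas":{"type":"array"},"claw":{"type":"number"},"grip_force":{"type":"number"}},"required":["deltas"]}

```bash
mkdir -p pics; python3 - <<'E'
from rig import *
import cv2
o=get_obs();print(o)
for n in("scene","top","wrist"):
    im=capture(n);cv2.imwrite(f"pics/{n}0.png",im[:,:,::-1]);
    i=camera_info(n);print(n,{k:(v.round(4).tolist() if hasattr(v,'round') else v) for k,v in i.items()})
E
```

```text
{'time_s': 0.0, 'q': array([ 1.30500251e+00,  3.14266270e-01, -4.80617144e-02,  1.21022418e+00,
       -6.40244790e-06,  1.57080072e+00]), 'joint_velocities': array([ 6.15880376e-04,  7.85616987e-05, -2.14458845e-03, -1.90450658e-03,
        1.00325103e-05, -1.64806294e-04]), 'joint_efforts': array([ 1.34475336e-03, -5.39592505e+01,  3.39749551e+01,  1.94455631e-02,
        1.19962933e-04, -9.63936344e-07]), 'ee_pos': array([0.15743724, 0.57830472, 0.19361813]), 'eef_rot': array([[ 2.62679126e-01,  9.64883138e-01, -4.55037975e-04],
       [ 9.64881648e-01, -2.62679520e-01, -1.69586347e-03],
       [-1.75583923e-03,  6.41014344e-06, -9.99998458e-01]]), 'force': array([ 0.96009994, -0.76127443, -0.99732001]), 'wrist_torque': array([ 0.01798227, -0.02143635,  0.05254519]), 'opening': 0.08553195025576887}
scene {'mtx': [[358.3017, 0.0, 259.5599], [0.0, 358.3017, 188.1265], [0.0, 0.0, 1.0]], 'cam_to_world': [[0.8131, 0.4787, -0.3312, 0.8329], [0.5819, -0.6546, 0.4825, -0.4413], [0.0142, -0.5851, -0.8109, 0.7878], [0.0, 0.0, 0.0, 1.0]]}
top {'mtx': [[387.2781, 0.0, 256.6615], [0.0, 387.2781, 193.8164], [0.0, 0.0, 1.0]], 'cam_to_world': [[-0.0037, -0.9952, 0.0979, 0.4435], [-0.9998, 0.0057, 0.0203, -0.0042], [-0.0208, -0.0978, -0.995, 1.0657], [0.0, 0.0, 0.0, 1.0]]}
wrist {'mtx': [[297.3186, 0.0, 258.8818], [0.0, 297.3186, 191.6954], [0.0, 0.0, 1.0]], 'T_tool_cam': [[1.0, 0.0002, -0.0001, 0.0004], [-0.0002, 0.9565, 0.2918, -0.0741], [0.0001, -0.2918, 0.9565, -0.1805], [0.0, 0.0, 0.0, 1.0]]}
```

View pics/top0.png

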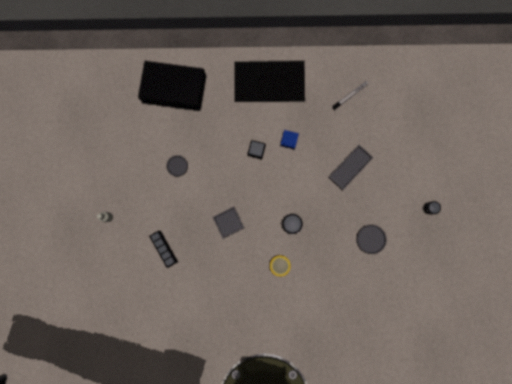

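View pics/scene0.png

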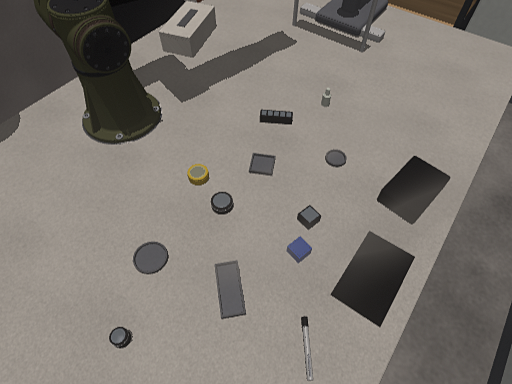

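View pics/wrist0.png

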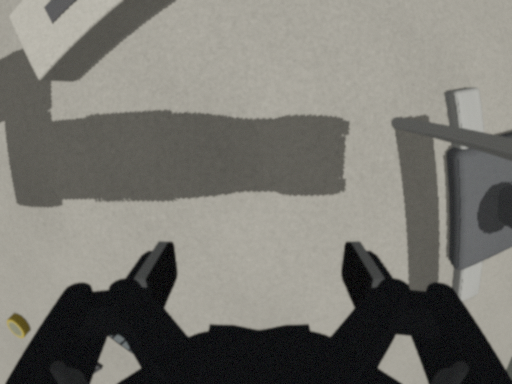

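```bash
cat > h.py <<'E'
import numpy as np,cv2
from rig import *
def cast(n,uv,z,ee=None,R=None):
    uv=np.atleast_2d(np.asarray(uv,float));i=camera_info(n);K=np.array(i['mtx'])
    x=(uv-K[:2,2])/[K[0,0],K[1,1]]
    if n=='wrist':
        T=np.eye(4);T[:3,:3]=R;T[:3,3]=ee;T=T@np.array(i['T_tool_cam'])
        th=np.linalg.norm(x,axis=1);s=np.sin(th)/np.maximum(th,1e-9)
        d=np.c_[x*s[:,None],np.cos(th)]
    else:
        T=np.array(i['cam_to_world']);d=np.c_[x,np.ones(len(x))]
    d=d@T[:3,:3].T;c=T[:3,3]
    return (c+d*((z-c[2])/d[:,2])[:,None])[:,:2]
E
python3 - <<'E'
from h import *
im=cv2.imread('pics/top0.png')
cv2.imwrite('pics/topz.png',cv2.resize(im[110:290,90:450],None,fx=2.2,fy=2.2,interpolation=cv2.INTER_CUBIC))
g=cv2.cvtColor(im,cv2.COLOR_BGR2GRAY).astype(float)
bg=cv2.medianBlur(im,71); bg=cv2.cvtColor(bg,cv2.COLOR_BGR2GRAY)
d=np.abs(cv2.absdiff(im,cv2.medianBlur(im,71))).max(2)
m=(d>18).astype(np.uint8)
H={'sq':(257,149,.014),'blue':(290,139,.014),'LL':(292,223,.013),'SL':(432,208,.015),'bar':(163,249,.014),'bottle':(105,217,.03),'Rsq':(228,222,.011),'Rsm':(177,166,.011),'Rlong':(350,167,.011),'Rlg':(371,239,.011),'yel':(280,266,.013)}
n,L,S,C=cv2.connectedComponentsWithStats(m)
for k,(u,v,z) in H.items():
    w=L[v-6:v+7,u-6:u+7];l=np.bincount(w[w>0]).argmax() 
    mm=(L==l).astype(np.uint8);c=cv2.findContours(mm,cv2.RETR_EXTERNAL,cv2.CHAIN_APPROX_NONE)[0][0]
    p=cast('top',c[:,0],z); M=cv2.moments(c); cc=cast('top',[M['m10']/M['m00'],M['m01']/M['m00']],z)[0]
    r=cv2.minAreaRect((p*1000).astype(np.float32))
    print(k,cc.round(4),S[l][4],'rect',np.round(r[0],1),np.round(r[1],1),round(r[2],1), 'r',round(np.hypot(*cc),3))
E
```

```text
sq [0.6703 0.0183] 322 rect [670.2  18.5] [48.6 52.4] 74.9 r 0.671
blue [ 0.6978 -0.0725] 323 rect [697.8 -72.2] [47.7 52.9] 74.3 r 0.702
LL [ 0.4658 -0.0773] 414 rect [465.8 -76.7] [62.2 56.7] 89.7 r 0.472
SL [ 0.5068 -0.453 ] 252 rect [ 507.1 -453.2] [51.4 40.4] 89.7 r 0.68
bar [0.3992 0.2705] 578 rect [399.7 270.8] [105.8  40.2] 30.3 r 0.482
bottle [0.4857 0.4194] 102 rect [485.9 421.1] [34.8 29.9] 80.6 r 0.642
Rsq [0.4701 0.0953] 640 rect [470.3  95. ] [69.5 69.5] 26.4 r 0.48
Rsm [0.627  0.2381] 414 rect [627.4 237.7] [62.  60.6] 45.4 r 0.671
Rlong [ 0.6195 -0.2389] 985 rect [ 619.7 -239.3] [ 58.1 130.2] 46.0 r 0.664
Rlg [ 0.4235 -0.2894] 777 rect [ 423.5 -289.7] [80.3 80.7] 88.4 r 0.513
yel [ 0.3543 -0.0428] 292 rect [355.  -43.2] [56.3 58.3] 89.6 r 0.357
```

View pics/topz.png

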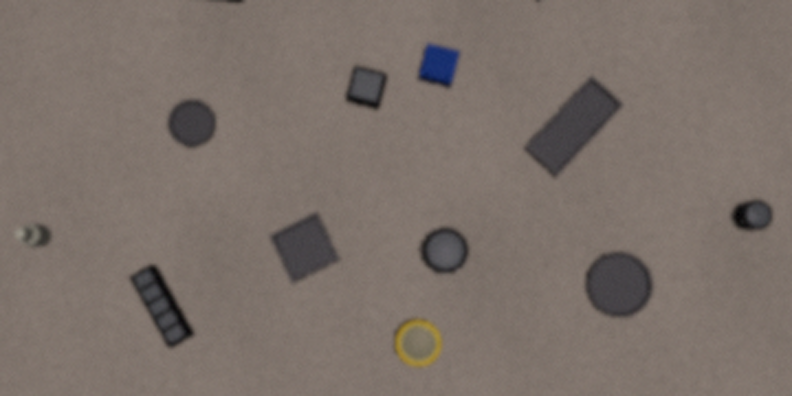

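Emit:
carry_out(deltas=[[[25,-30,0],-7],[[25,-30,0],-7],[[25,-30,0],-7],[[25,-32,0],-7],[[25,-32,0],-7],[[25,-32,0],-7],[[25,-32,0],-7],[[25,-32,0],-7]])

```text
time_s: 0.82
ee_pos: [0.3582, 0.3271, 0.1944]
eef_rot: [[0.949, 0.316, -0.0], [0.316, -0.949, -0.0], [-0.0, 0.0, -1.0]]
force: [-0.0, 1.4, 1.1]
opening: 0.0853
```

Emit:
carry_out(deltas=[[[20,-36,0],-7],[[16,-38,0],-7],[[13,-39,0],-7],[[11,-40,0],-7],[[8,-40,0],0],[[8,-40,0],0],[[8,-40,0],0],[[8,-40,0],0]])

```text
time_s: 1.48
ee_pos: [0.4494, 0.0139, 0.1945]
eef_rot: [[0.987, -0.16, 0.0], [-0.16, -0.987, 0.0], [0.0, -0.0, -1.0]]
force: [0.6, 0.3, 0.3]
opening: 0.0856
```

```bash
cat > look.py <<'E'
import sys
from h import *
o=get_obs();im=capture('wrist');print(o['ee_pos'].round(4),o['time_s'],'yaw',round(np.degrees(np.arctan2(o['eef_rot'][1,0],o['eef_rot'][0,0])),2),'q',o['q'].round(2),'open',o['opening'])
np.savez(f'pics/{sys.argv[1]}.npz',ee=o['ee_pos'],R=o['eef_rot'],im=im)
cv2.imwrite(f'pics/{sys.argv[1]}.png',im[:,:,::-1])
E
python3 look.py w1
```

```text
[0.4494 0.0139 0.1945] 1.4833 yaw -9.22 q [ 0.03  0.03 -0.39  1.15  0.    1.76] open 0.08557361231583378
```

View pics/w1.png

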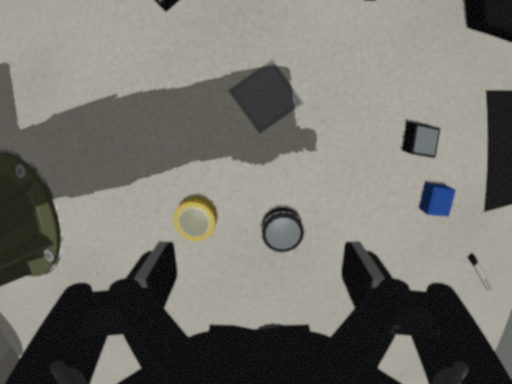

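```bash
cat > meas.py <<'E'
# usage: meas.py file u v zglass thr : dark comp near (u,v); outer silhouette at mid z, inner hole at top z
import sys
from h import *
f,u,v,z,t=sys.argv[1],int(sys.argv[2]),int(sys.argv[3]),float(sys.argv[4]),int(sys.argv[5])
D=np.load(f'pics/{f}.npz');ee,R=D['ee'],D['R'];g=cv2.cvtColor(D['im'],cv2.COLOR_RGB2GRAY)
m=np.uint8(g<t);cs,h=cv2.findContours(m,cv2.RETR_CCOMP,cv2.CHAIN_APPROX_NONE)
for c,hh in zip(cs,h[0]):
    M=cv2.moments(c)
    if M['m00']<60: continue
    q=np.array([M['m10'],M['m01']])/M['m00']
    if np.hypot(*(q-[u,v]))>30: continue
    hole=hh[3]>=0; zz=z if hole else z/2
    r=cv2.minAreaRect((cast('wrist',c[:,0],zz,ee,R)*1000).astype(np.float32))
    print('hole' if hole else 'outer',q.round(1),M['m00'],(cast('wrist',q,zz,ee,R)[0]*1000).round(1),'rect',np.round(r[0],1),np.round(r[1],1),round(r[2],1))
E
python3 meas.py w1 282 230 .026 60;python3 meas.py w1 282 230 .026 75
python3 - <<'E'
import cv2
im=cv2.imread('pics/w1.png');cv2.imwrite('pics/w1z.png',cv2.resize(im[180:280,160:340],None,fx=4,fy=4))
E
```

```text
outer [280.1 217.9] 336.5 [465.9 -61.4] rect [467.  -78.8] [61.9 52.7] 81.1
outer [281.9 228.8] 1381.5 [466.1 -77.3] rect [466.2 -78.1] [63.9 53.6] 83.9
hole [282.4 232.8] 925.5 [465.8 -77.2] rect [465.9 -77.9] [46.4 47.4] 32.7
```

View pics/w1z.png

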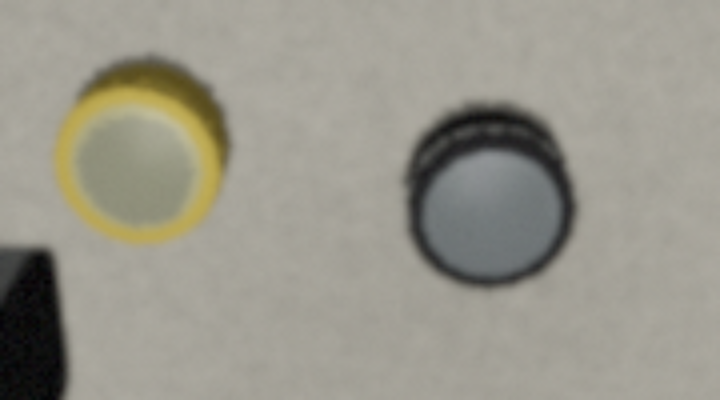

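Emit:
carry_out(deltas=[[[6,-30,-25],0],[[6,-30,-25],0],[[4.6,-31,-25],0],[[0,0,-35],0],[[0,0,-35],0],[[0,0,-25],0],[[0,0,-15],0],[[0,0,0],0]])

```text
time_s: 2.2
ee_pos: [0.4626, -0.0745, 0.0061]
eef_rot: [[0.987, -0.161, -0.007], [-0.161, -0.987, 0.001], [-0.007, 0.0, -1.0]]
force: [-1.2, -0.1, -0.4]
opening: 0.0854
```

Emit:
carry_out(deltas=[[[0,0,0],0],[[0,0,0],0]])

```text
time_s: 2.37
ee_pos: [0.4671, -0.075, 0.0105]
eef_rot: [[0.987, -0.16, 0.001], [-0.16, -0.987, -0.0], [0.001, 0.0, -1.0]]
force: [0.1, -0.1, -0.4]
opening: 0.0854
```

```bash
python3 look.py w2;python3 meas.py w2 258 290 .026 60;python3 -c "
from rig import *;print(get_obs()['force'])"
```

```text
[ 0.4671 -0.075   0.0105] 2.3667 yaw -9.22 q [-0.16  0.24 -0.61  0.72 -0.    1.57] open 0.08544692839547123
[-0.40393609  0.92355039  0.81340295]
```

View pics/w2.png

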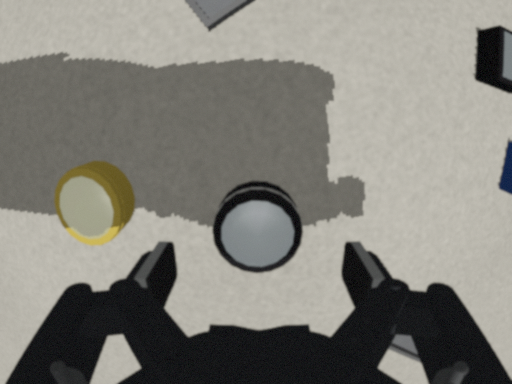

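```bash
python3 meas.py w2 258 230 .026 60;python3 meas.py w2 258 230 .026 75
```

```text
outer [257.1 230.1] 5522.0 [465.4 -80.7] rect [465.2 -82.8] [59.1 57.6] 80.8
hole [257.2 233.2] 4042.5 [466.1 -77. ] rect [466.  -78.1] [46.  46.5] 31.1
outer [257.2 226.4] 6156.0 [465.9 -78.1] rect [465.5 -79.9] [64.9 58.2] 80.8
hole [257.1 233.2] 3973.0 [466.1 -76.9] rect [465.9 -78.1] [45.9 46. ] 32.2
```

Emit:
carry_out(deltas=[[[-1,-2,-2],0],[[0,0,-2],0],[[0,0,0],0]])

```text
time_s: 2.67
ee_pos: [0.4655, -0.0772, 0.0059]
eef_rot: [[0.987, -0.16, 0.001], [-0.16, -0.987, -0.0], [0.001, -0.0, -1.0]]
force: [-0.1, -0.8, -0.1]
opening: 0.0856
```

Emit:
carry_out(deltas=[[[0,0,0],0],[[0,0,0],0],[[0,0,0],0],[[0,0,0],0],[[0,0,0],0],[[0,0,0],0]], claw=1, grip_force=30)

```text
time_s: 3.17
ee_pos: [0.4652, -0.0771, 0.0055]
eef_rot: [[0.987, -0.16, -0.0], [-0.16, -0.987, -0.0], [-0.0, 0.0, -1.0]]
force: [0.2, -0.2, -0.3]
opening: 0.0124
```

```bash
python3 look.py w3
```

```text
[ 0.4652 -0.0771  0.0055] 3.1667 yaw -9.23 q [-0.16  0.24 -0.61  0.71 -0.    1.57] open 0.01238953158031814
```

View pics/w3.png

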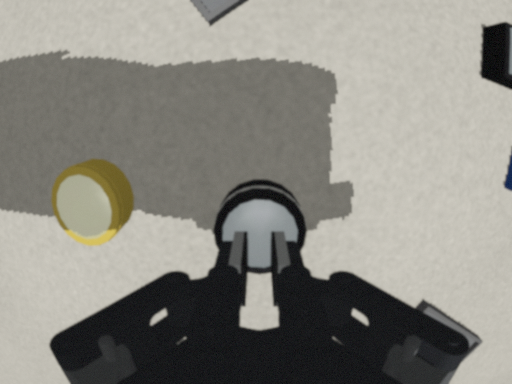

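```bash
python3 - <<'E'
from h import *
im=capture('scene')[:,:,::-1];cv2.imwrite('pics/s3.png',cv2.resize(im[120:260,130:330],None,fx=4,fy=4,interpolation=cv2.INTER_CUBIC))
E
```

```text
(no output)
```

View pics/s3.png

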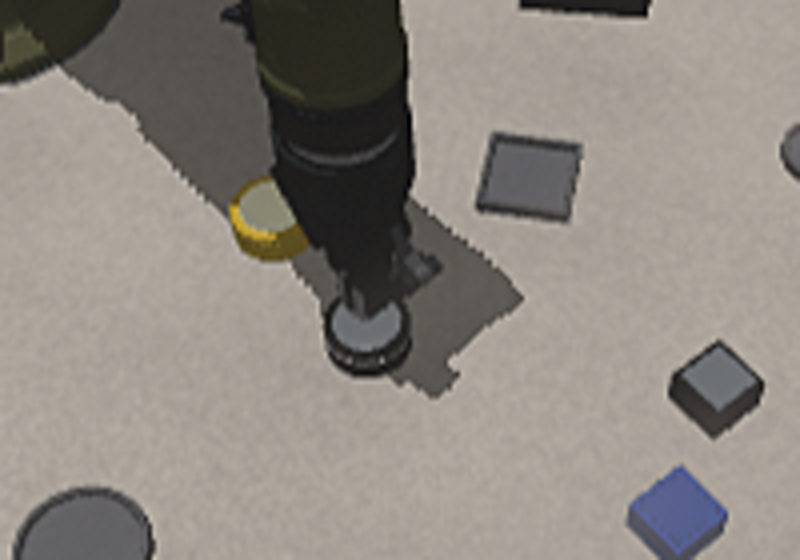

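```bash
python3 - <<'E'
from h import *
for z in (0.005,.03,.045,.06,.08): print(z,cast('scene',[[222.5,198.7],[218,193],[225,197]],z).round(3).tolist())
R=get_obs()['eef_rot'];ee=get_obs()['ee_pos'];print(ee)
# wrist: tip px
for d in (0,.02,.03,.04,.05): print(d,cast('wrist',[[240,232],[280,232]],ee[2]+d,ee,R).round(4).tolist())
E
```

```text
0.005 [[0.454, -0.061], [0.433, -0.054], [0.456, -0.053]]
0.03 [[0.467, -0.073], [0.446, -0.066], [0.468, -0.065]]
0.045 [[0.474, -0.08], [0.454, -0.074], [0.476, -0.073]]
0.06 [[0.481, -0.088], [0.461, -0.081], [0.483, -0.08]]
0.08 [[0.491, -0.097], [0.471, -0.091], [0.492, -0.09]]
[ 0.46520022 -0.07706682  0.00548096]
0 [[0.4518, -0.0834], [0.4781, -0.0877]]
0.02 [[0.4547, -0.0746], [0.4781, -0.0784]]
0.03 [[0.4561, -0.0701], [0.4781, -0.0737]]
0.04 [[0.4575, -0.0657], [0.478, -0.069]]
0.05 [[0.4589, -0.0612], [0.478, -0.0643]]
```

Emit:
carry_out(deltas=[[[0,0,25],0],[[0,0,20],0],[[0,-30,0],0],[[0,-35,0],0],[[0,0,0],0],[[0,0,0],0]])

```text
time_s: 3.77
ee_pos: [0.4653, -0.1433, 0.0506]
eef_rot: [[0.987, -0.163, 0.0], [-0.163, -0.987, -0.0], [0.0, -0.0, -1.0]]
force: [-0.5, 0.1, -0.0]
opening: 0.0002
```

```bash
python3 look.py w4; python3 - <<'E'
from h import *
im=capture('scene')[:,:,::-1];cv2.imwrite('pics/s4.png',cv2.resize(im[120:260,130:330],None,fx=4,fy=4,interpolation=cv2.INTER_CUBIC))
E
```

```text
[ 0.4653 -0.1433  0.0506] 3.7667 yaw -9.4 q [-0.3   0.21 -0.53  0.83  0.    1.44] open 0.00015290036769377119
```

View pics/w4.png

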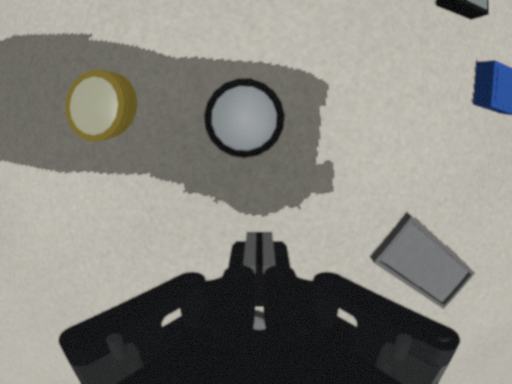

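View pics/s4.png

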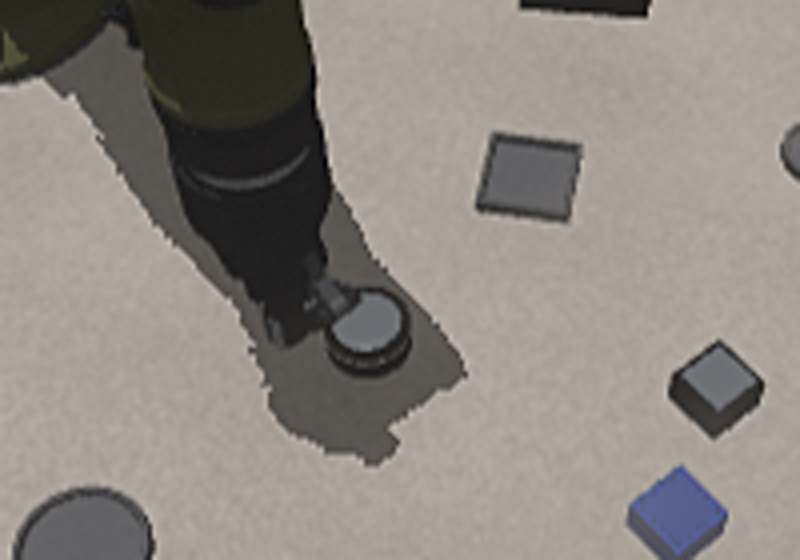

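Emit:
carry_out(deltas=[[[0,-15,-12],0],[[0,0,-12],0],[[0,0,-10],0],[[0,0,-6],0],[[0,0,-3],0],[[0,0,-1.5],0],[[0,0,0],0],[[0,0,0],0]])

```text
time_s: 4.53
ee_pos: [0.4655, -0.1569, 0.0063]
eef_rot: [[0.987, -0.16, 0.0], [-0.16, -0.987, -0.0], [0.0, 0.0, -1.0]]
force: [-0.4, 0.2, 0.2]
opening: -0.0002
```

Emit:
carry_out(deltas=[[[0,0,-2],0],[[0,0,-2],0],[[0,0,-2],0],[[0,0,0],0]])

```text
time_s: 4.87
ee_pos: [0.465, -0.157, -0.0003]
eef_rot: [[0.987, -0.16, -0.0], [-0.16, -0.987, 0.0], [-0.0, -0.0, -1.0]]
force: [0.7, -0.1, -0.1]
opening: 0.0002
```

Emit:
carry_out(deltas=[[[0,0,-2],0],[[0,0,-2],0],[[0,0,-2],0],[[0,0,0],0]])

```text
time_s: 5.2
ee_pos: [0.4648, -0.1569, -0.0065]
eef_rot: [[0.987, -0.16, -0.001], [-0.16, -0.987, 0.0], [-0.001, -0.0, -1.0]]
force: [0.4, 0.2, -0.5]
opening: 0.0002
```

```bash
python3 look.py w5; python3 - <<'E'
from h import *
im=capture('scene')[:,:,::-1];cv2.imwrite('pics/s5.png',cv2.resize(im[120:260,130:330],None,fx=4,fy=4,interpolation=cv2.INTER_CUBIC))
E
```

```text
[ 0.4648 -0.1569 -0.0065] 5.2 yaw -9.23 q [-0.33  0.29 -0.58  0.7   0.    1.41] open 0.00019517873619375096
```

View pics/w5.png

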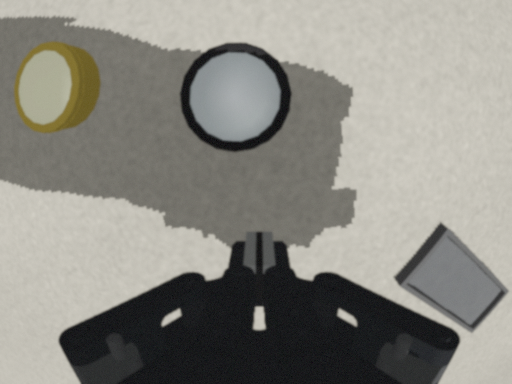

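View pics/s5.png

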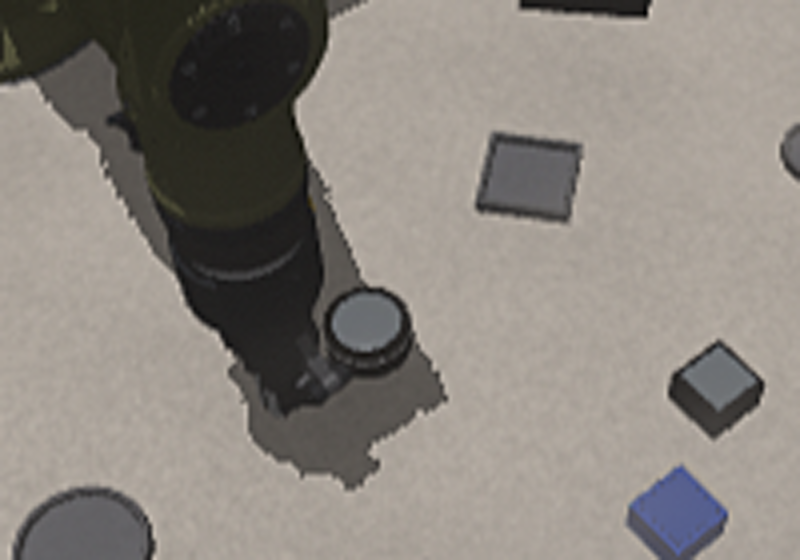

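Emit:
carry_out(deltas=[[[0,0,-3],0],[[0,0,-3],0],[[0,0,-3],0],[[0,0,0],0]])

```text
time_s: 5.63
ee_pos: [0.4647, -0.1569, -0.0157]
eef_rot: [[0.987, -0.16, -0.001], [-0.16, -0.987, 0.0], [-0.001, -0.0, -1.0]]
force: [0.6, -0.2, 0.0]
opening: 0.0003
```

Emit:
carry_out(deltas=[[[0,0,-2],0],[[0,0,-2],0],[[0,0,0],0]])

```text
time_s: 5.88
ee_pos: [0.465, -0.157, -0.0194]
eef_rot: [[0.987, -0.16, -0.0], [-0.16, -0.987, 0.0], [-0.0, -0.0, -1.0]]
force: [0.1, 0.1, -0.7]
opening: -0.0001
```

Emit:
carry_out(deltas=[[[0,0,-2],0],[[0,0,-1],0],[[0,0,0],0]])

```text
time_s: 6.13
ee_pos: [0.465, -0.157, -0.0222]
eef_rot: [[0.987, -0.16, -0.0], [-0.16, -0.987, 0.0], [-0.0, -0.0, -1.0]]
force: [-0.7, -0.9, -0.7]
opening: -0.0003
```

Emit:
carry_out(deltas=[[[0,0,-1.5],0],[[0,0,-1.5],0],[[0,0,0],0]])

```text
time_s: 6.38
ee_pos: [0.465, -0.157, -0.0253]
eef_rot: [[0.987, -0.16, -0.0], [-0.16, -0.987, 0.0], [-0.0, -0.0, -1.0]]
force: [0.0, -0.2, 0.9]
opening: -0.0001
```

```bash
python3 look.py w6
```

```text
[ 0.465  -0.157  -0.0253] 6.3833 yaw -9.23 q [-0.33  0.32 -0.6   0.65 -0.    1.41] open -0.00013776028660987216
```

View pics/w6.png

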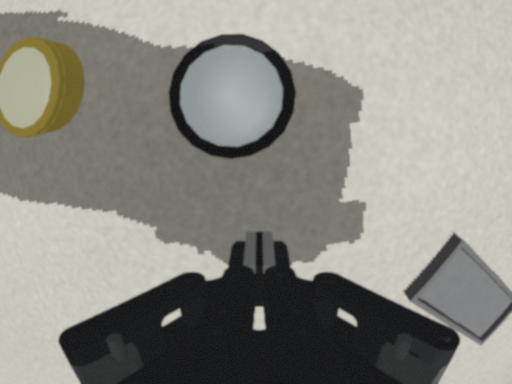

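Emit:
carry_out(deltas=[[[0,0,-1.5],0],[[0,0,-1.5],0],[[0,0,0],0]])

```text
time_s: 6.68
ee_pos: [0.465, -0.157, -0.0283]
eef_rot: [[0.987, -0.16, -0.0], [-0.16, -0.987, 0.0], [-0.0, -0.0, -1.0]]
force: [-0.1, 0.1, -0.5]
opening: 0.0003
```

Emit:
carry_out(deltas=[[[0,0,-1.5],0],[[0,0,-1.5],0],[[0,0,0],0]])

```text
time_s: 6.93
ee_pos: [0.465, -0.157, -0.0313]
eef_rot: [[0.987, -0.16, -0.0], [-0.16, -0.987, 0.0], [-0.0, -0.0, -1.0]]
force: [-0.4, -0.1, -0.1]
opening: 0.0
```

Emit:
carry_out(deltas=[[[0,0,-1.5],0],[[0,0,-1.5],0],[[0,0,0],0]])

```text
time_s: 7.18
ee_pos: [0.465, -0.157, -0.0343]
eef_rot: [[0.987, -0.16, -0.0], [-0.16, -0.987, 0.0], [-0.0, -0.0, -1.0]]
force: [0.3, 0.9, 0.0]
opening: 0.0
```

```bash
python3 - <<'E'
from h import *
im=capture('scene')[:,:,::-1];cv2.imwrite('pics/s7.png',cv2.resize(im[140:240,140:280],None,fx=5.5,fy=5.5,interpolation=cv2.INTER_CUBIC))
E
```

```text
(no output)
```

View pics/s7.png

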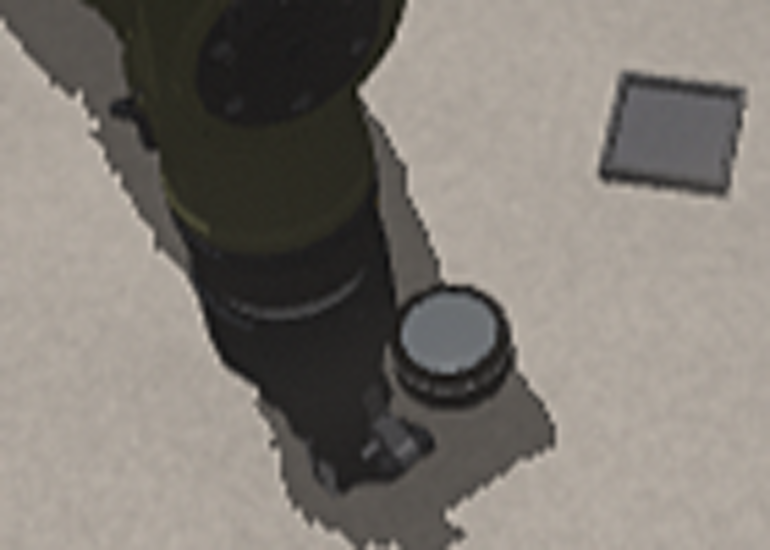

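```bash
python3 - <<'E'
from h import *
for z in (0,.01,.02,.03): print(z,cast('scene',[[140+340/5.5,140+490/5.5]],z).round(3).tolist())
E
```

```text
0 [[0.468, -0.16]]
0.01 [[0.473, -0.164]]
0.02 [[0.477, -0.167]]
0.03 [[0.482, -0.171]]
```

Emit:
carry_out(deltas=[[[0,0,-1],0],[[0,0,-1],0],[[0,0,0],0]])

```text
time_s: 7.48
ee_pos: [0.4651, -0.157, -0.0362]
eef_rot: [[0.987, -0.16, -0.0], [-0.16, -0.987, 0.0], [-0.0, -0.0, -1.0]]
force: [0.9, -0.7, -0.3]
opening: -0.0003
```

Emit:
carry_out(deltas=[[[0,0,-1],0],[[0,0,-1],0],[[0,0,0],0]])

```text
time_s: 7.73
ee_pos: [0.4653, -0.1571, -0.0368]
eef_rot: [[0.987, -0.16, 0.0], [-0.16, -0.987, -0.0], [0.0, 0.0, -1.0]]
force: [-5.5, 1.2, 15.7]
opening: -0.0002
```

Emit:
carry_out(deltas=[[[0,0,10],0],[[0,0,25],0],[[0,0,35],0],[[0,20,0],0],[[0.5,30,0],0],[[0,29.5,0],0],[[0,0,0],0],[[0,0,0],0]], claw=0)

```text
time_s: 8.4
ee_pos: [0.4658, -0.0766, 0.0324]
eef_rot: [[0.987, -0.158, 0.0], [-0.158, -0.987, -0.0], [0.0, 0.0, -1.0]]
force: [0.8, 0.3, 0.0]
opening: 0.0853
```

Emit:
carry_out(deltas=[[[0,0,0],0]])

```text
time_s: 8.48
ee_pos: [0.4659, -0.0778, 0.0322]
eef_rot: [[0.987, -0.16, 0.0], [-0.16, -0.987, -0.001], [0.0, 0.0, -1.0]]
force: [0.4, -0.6, -0.3]
opening: 0.0852
```

```bash
python3 look.py w8;python3 meas.py w8 258 230 .026 60
```

```text
[ 0.4659 -0.0778  0.0322] 8.4833 yaw -9.19 q [-0.17  0.21 -0.58  0.78 -0.    1.57] open 0.08519872498265531
outer [258.3 213.2] 4631.0 [465.4 -80.1] rect [465.3 -81.8] [58.4 57.3] 80.8
hole [258.3 215.9] 3417.5 [465.9 -77.1] rect [465.9 -78.1] [46.4 46.4] 33.1
```

View pics/w8.png

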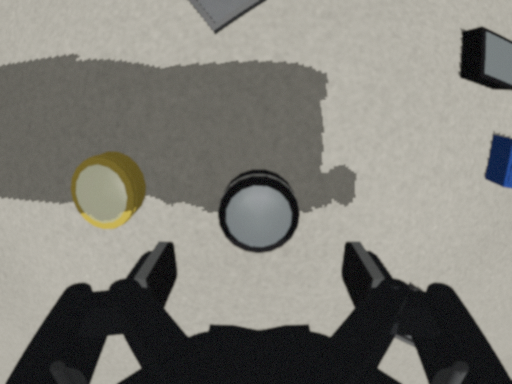

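Emit:
carry_out(deltas=[[[0,0,-20],0],[[0,0,-18],0],[[0,0,-12],0],[[0,0,-7],0],[[0,0,-4],0],[[0,0,-1.5],0],[[0,0,0],0],[[0,0,0],0]])

```text
time_s: 9.2
ee_pos: [0.4663, -0.0779, -0.03]
eef_rot: [[0.987, -0.161, 0.001], [-0.161, -0.987, -0.0], [0.001, 0.0, -1.0]]
force: [0.2, 0.6, 0.8]
opening: 0.0856
```

Emit:
carry_out(deltas=[[[0,0,0],0],[[0,0,0],0],[[0,0,0],0],[[0,0,0],0],[[0,0,0],0],[[0,0,0],0]], claw=1, grip_force=30)

```text
time_s: 9.7
ee_pos: [0.4662, -0.0776, -0.0298]
eef_rot: [[0.987, -0.16, 0.001], [-0.16, -0.987, -0.0], [0.001, 0.0, -1.0]]
force: [-1.4, 0.2, 5.6]
opening: 0.055
```

```bash
python3 look.py w9
```

```text
[ 0.4662 -0.0776 -0.0298] 9.7 yaw -9.22 q [-0.16  0.29 -0.65  0.63 -0.    1.57] open 0.05499824474193881
```

View pics/w9.png

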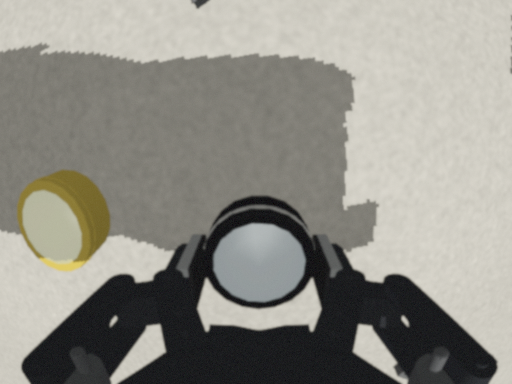

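Emit:
carry_out(deltas=[[[0,0,6],0],[[0,0,12],0],[[0,0,20],0],[[0,0,30],0],[[-15,-35,10],0],[[-15,-35,0],0],[[-8,-25,0],0],[[0,0,0],0]], grip_force=40)

```text
time_s: 10.42
ee_pos: [0.4266, -0.1762, 0.0484]
eef_rot: [[0.986, -0.164, 0.0], [-0.164, -0.986, -0.003], [0.001, 0.002, -1.0]]
force: [0.3, -0.2, 0.2]
opening: 0.0541
```

```bash
python3 look.py w10
```

```text
[ 0.4266 -0.1762  0.0484] 10.4167 yaw -9.46 q [-0.39  0.17 -0.59  0.81 -0.    1.35] open 0.05409728065917089
```

View pics/w10.png

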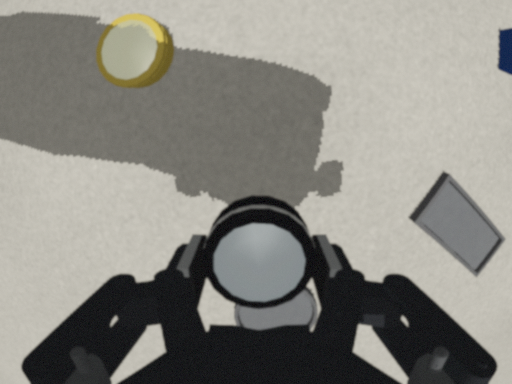

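```bash
python3 - <<'E'
from h import *
for n,H in (('top',{'Rsq':(228,222),'Rsm':(177,166),'Rlong':(350,167),'Rlg':(371,239),'bar':(163,249),'SL':(432,208),'sq':(257,149)}),('scene',{'Rsq':(262,164),'Rsm':(336,158),'Rlong':(230,290),'Rlg':(151,258),'bar':(276,117),'SL':(121,338),'sq':(309,216)})):
  im=cv2.imread(f'pics/{n}0.png')
  d=cv2.absdiff(im,cv2.medianBlur(im,61)).max(2)
  N,L,S,C=cv2.connectedComponentsWithStats(np.uint8(d>25))
  for k,(u,v) in H.items():
    w=L[v-8:v+9,u-8:u+9];l=np.bincount(w[w>0]).argmax()
    c=cv2.findContours(np.uint8(L==l),cv2.RETR_EXTERNAL,cv2.CHAIN_APPROX_NONE)[0][0]
    z=.0055 if k[0]=='R' else .015 if k=='SL' else .014
    M=cv2.moments(cv2.convexHull(c));cc=cast(n,[M['m10']/M['m00'],M['m01']/M['m00']],z)[0]
    r=cv2.minAreaRect((cast(n,c[:,0],z)*1000).astype(np.float32))
    print(n,k,(cc*1000).round(1),np.round(r[0],1),np.round(r[1],1),round(r[2],1))
E
```

```text
top Rsq [470.5  95.4] [470.5  95.5] [67.4 67.4] 26.4
top Rsm [628.2 239.6] [628.3 240.4] [59.6 58.7] 0.8
top Rlong [ 620.2 -239.8] [ 620.9 -240.3] [ 56.6 129.7] 46.0
top Rlg [ 423.6 -290.8] [ 423.4 -291.2] [80.7 80.9] 88.4
top bar [399.6 270.6] [400.2 271.1] [104.9  39.5] 30.5
top SL [ 506.9 -452.5] [ 506.7 -452.4] [38.3 50.9] 11.0
top sq [670.4  18.5] [670.2  18.4] [47.1 50.9] 75.2
scene Rsq [469.9  96.5] [469.3  97.2] [68.7 76.4] 26.9
scene Rsm [627.4 240.3] [627.  241.3] [61.3 68.1] 11.0
scene Rlong [ 622.  -242.8] [ 619.6 -240. ] [ 55.7 128.8] 46.2
scene Rlg [ 423.  -291.1] [ 421.9 -289.7] [79.4 85.1] 84.5
scene bar [397.8 271.6] [397.8 271.8] [102.7  60.7] 30.3
scene SL [ 506.4 -452.9] [ 505.4 -452.3] [39.  47.2] 87.1
scene sq [669.   18.8] [669.   19.6] [54.7 52.9] 74.5
```

Emit:
carry_out(deltas=[[[0,-30,0],0],[[0,-30,-15],0],[[0,-30,-15],0],[[0,-20,0],0],[[0,-4,0],0],[[0,0,0],0],[[0,0,0],0]])

```text
time_s: 11.05
ee_pos: [0.4278, -0.2855, 0.0176]
eef_rot: [[0.987, -0.16, -0.0], [-0.16, -0.987, 0.001], [-0.0, -0.001, -1.0]]
force: [-1.1, 0.4, -1.3]
opening: 0.0544
```

Adjust (-4.5, -5.5), then lower.

Emit:
carry_out(deltas=[[[-4.5,-5.5,0],0],[[0,0,-10],0],[[0,0,-10],0],[[0,0,-6],0],[[0,0,-4],0],[[0,0,-3],0],[[0,0,0],0],[[0,0,0],0]])

```text
time_s: 11.72
ee_pos: [0.4231, -0.2919, -0.0157]
eef_rot: [[0.987, -0.16, -0.0], [-0.16, -0.987, 0.0], [-0.0, -0.0, -1.0]]
force: [-0.1, -0.3, -1.1]
opening: 0.0546
```

```bash
python3 look.py w11
```

```text
[ 0.4231 -0.2919 -0.0157] 11.7167 yaw -9.22 q [-0.6   0.34 -0.54  0.69 -0.    1.13] open 0.05461679174491872
```

View pics/w11.png

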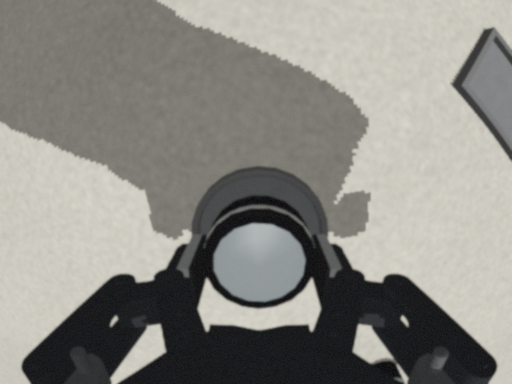

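Emit:
carry_out(deltas=[[[0,0.5,-2],0],[[0,0,-2],0],[[0,0,-2],0],[[0,0,-1],0],[[0,0,-1],0],[[0,0,0],0],[[0,0,0],0]])

```text
time_s: 12.35
ee_pos: [0.4231, -0.2916, -0.0236]
eef_rot: [[0.987, -0.16, -0.0], [-0.16, -0.987, 0.0], [-0.0, -0.0, -1.0]]
force: [0.7, 0.7, -1.5]
opening: 0.0546
```

Emit:
carry_out(deltas=[[[0,0,-1],0],[[0,0,0],0],[[0,0,0],0]])

```text
time_s: 12.6
ee_pos: [0.4232, -0.2916, -0.0245]
eef_rot: [[0.987, -0.16, 0.0], [-0.16, -0.987, -0.0], [0.0, 0.0, -1.0]]
force: [-0.4, -0.1, -0.0]
opening: 0.0545
```

Emit:
carry_out(deltas=[[[0,0,-0.7],0],[[0,0,0],0],[[0,0,0],0]])

```text
time_s: 12.85
ee_pos: [0.4233, -0.2916, -0.0246]
eef_rot: [[0.987, -0.16, 0.0], [-0.16, -0.987, -0.0], [0.0, 0.0, -1.0]]
force: [-1.1, 1.5, 4.6]
opening: 0.0548
```

Emit:
carry_out(deltas=[[[0,0,-0.7],0],[[0,0,0],0],[[0,0,0],0]])

```text
time_s: 13.1
ee_pos: [0.4233, -0.2916, -0.0247]
eef_rot: [[0.987, -0.16, 0.0], [-0.16, -0.987, -0.0], [0.0, 0.0, -1.0]]
force: [-3.5, 2.8, 13.1]
opening: 0.0547
```

Emit:
carry_out(deltas=[[[0,0,0.8],0],[[0,0,0],0]])

```text
time_s: 13.27
ee_pos: [0.4235, -0.2918, -0.0247]
eef_rot: [[0.987, -0.16, 0.001], [-0.16, -0.987, -0.0], [0.001, 0.0, -1.0]]
force: [-2.1, 0.6, 6.2]
opening: 0.0543
```

Emit:
carry_out(deltas=[[[0,0,0],0],[[0,0,0],0],[[0,0,0],0],[[0,0,0],0],[[0,0,0],0],[[0,0,10],0],[[0,0,25],0],[[0,0,35],0]], claw=0)

```text
time_s: 13.93
ee_pos: [0.4208, -0.2899, 0.0438]
eef_rot: [[0.987, -0.16, -0.005], [-0.16, -0.987, 0.003], [-0.005, -0.002, -1.0]]
force: [0.1, -0.5, 0.6]
opening: 0.0851
```

Emit:
carry_out(deltas=[[[0,0,30],0],[[0,0,10],0],[[0,0,0],0]])

```text
time_s: 14.18
ee_pos: [0.4256, -0.2932, 0.0886]
eef_rot: [[0.987, -0.16, 0.005], [-0.16, -0.987, -0.004], [0.006, 0.003, -1.0]]
force: [-0.2, -1.2, -0.1]
opening: 0.0851
```

```bash
python3 look.py w12;python3 meas.py w12 258 230 .031 60
```

```text
[ 0.4256 -0.2932  0.0886] 14.1833 yaw -9.23 q [-0.6   0.22 -0.42  0.92  0.    1.13] open 0.08512891764101849
```

View pics/w12.png

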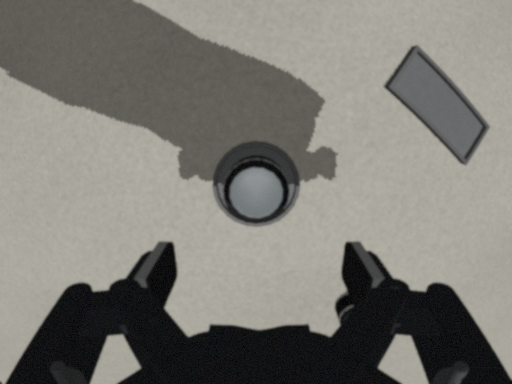

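Emit:
carry_out(deltas=[[[16,-32,0],0],[[16,-32,0],0],[[18,-32,-10],0],[[18,-32,-10],0],[[10,-20,0],0],[[4,-11,0],0],[[0,0,0],0],[[0,0,0],0]])

```text
time_s: 14.9
ee_pos: [0.5039, -0.4497, 0.0624]
eef_rot: [[0.987, -0.161, -0.003], [-0.161, -0.987, 0.003], [-0.003, -0.002, -1.0]]
force: [-0.5, -1.1, 0.4]
opening: 0.0858
```

```bash
python3 look.py w13;python3 meas.py w13 258 220 .030 60;python3 meas.py w13 258 220 .030 80
```

```text
[ 0.5039 -0.4497  0.0624] 14.9 yaw -9.26 q [-0.73  0.53 -0.03  1.01  0.    1.  ] open 0.0858309921548437
outer [263.5 203.9] 1725.0 [ 507.  -455.3] rect [ 507. -456.] [43.1 35.3] 80.8
hole [263.8 209.3] 1152.5 [ 507.2 -454.5] rect [ 507.2 -454.8] [30.7 30.3] 36.9
outer [263.5 203.5] 1833.0 [ 507.1 -455. ] rect [ 507.1 -455.6] [44.  36.8] 80.8
hole [263.9 209.3] 1083.5 [ 507.3 -454.5] rect [ 507.2 -454.8] [29.7 29.2] 36.9
```

View pics/w13.png

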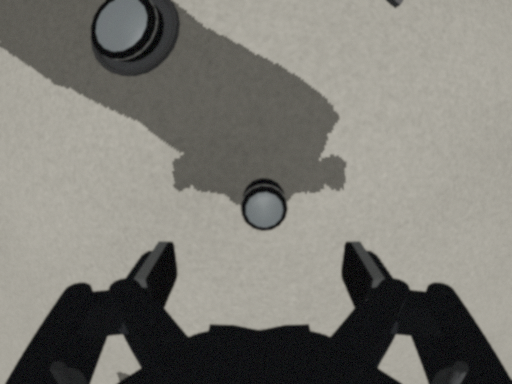

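Emit:
carry_out(deltas=[[[3,-4,-15],0],[[0,0,-25],0],[[0,0,-20],0],[[0,0,-14],0],[[0,0,-9],0],[[0,0,-5],0],[[0,0,-3],0],[[0,0,-1],0]])

```text
time_s: 15.62
ee_pos: [0.5083, -0.4544, -0.0271]
eef_rot: [[0.987, -0.16, 0.0], [-0.16, -0.987, -0.0], [0.0, 0.0, -1.0]]
force: [0.0, -0.0, 0.5]
opening: 0.0852
```

Emit:
carry_out(deltas=[[[0,0,0],0],[[0,0,0],0]])

```text
time_s: 15.78
ee_pos: [0.5088, -0.4551, -0.0261]
eef_rot: [[0.987, -0.16, 0.001], [-0.16, -0.987, -0.001], [0.001, 0.001, -1.0]]
force: [-0.5, -0.2, -0.2]
opening: 0.0858
```

```bash
python3 look.py w14;python3 meas.py w14 258 250 .030 60
```

```text
[ 0.5088 -0.4551 -0.0261] 15.7833 yaw -9.23 q [-0.73  0.62 -0.11  0.85  0.    1.  ] open 0.08581153712155741
outer [254.8 259.9] 3482.5 [ 506.  -460.7] rect [ 505.8 -461.9] [40.4 38.1] 86.4
hole [254.8 263.7] 2570.5 [ 507.3 -454.3] rect [ 507.2 -455. ] [30.2 30.3] 81.0
outer [255.6 220.9] 622.5 [ 510.3 -438.3] rect [ 509.5 -439.9] [14.3 31.7] 79.8
```

Emit:
carry_out(deltas=[[[-1.5,0.8,-2],0],[[0,0,-2],0],[[0,0,0],0]])

```text
time_s: 16.08
ee_pos: [0.5064, -0.4536, -0.0313]
eef_rot: [[0.987, -0.16, -0.0], [-0.16, -0.987, 0.0], [-0.0, -0.0, -1.0]]
force: [-0.6, 0.8, -0.1]
opening: 0.0855
```

Emit:
carry_out(deltas=[[[0,0,0],0],[[0,0,0],0],[[0,0,0],0],[[0,0,0],0],[[0,0,0],0],[[0,0,0],0],[[0,0,0],0]], claw=1, grip_force=35)

```text
time_s: 16.67
ee_pos: [0.5069, -0.454, -0.0309]
eef_rot: [[0.987, -0.16, 0.0], [-0.16, -0.987, -0.0], [0.0, 0.0, -1.0]]
force: [0.1, 0.2, 1.8]
opening: 0.0349
```

```bash
python3 look.py w15
```

```text
[ 0.5069 -0.454  -0.0309] 16.6667 yaw -9.23 q [-0.73  0.62 -0.12  0.84 -0.    1.  ] open 0.034854456744710764
```

View pics/w15.png

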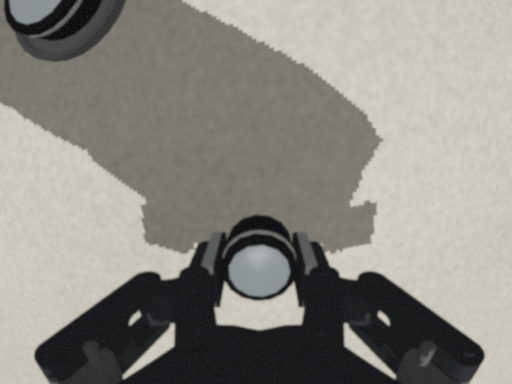

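Emit:
carry_out(deltas=[[[0,0,5],0],[[0,0,12],0],[[0,0,22],0],[[2,12,30],0],[[4,24,20],0],[[6,34,5],0],[[7,40,0],0],[[7,40,0],0]])

```text
time_s: 17.38
ee_pos: [0.5335, -0.3033, 0.065]
eef_rot: [[0.987, -0.162, 0.002], [-0.162, -0.987, -0.001], [0.003, 0.001, -1.0]]
force: [0.9, 0.9, -0.6]
opening: 0.0351
```

Emit:
carry_out(deltas=[[[7,40,0],0],[[7,40,0],0],[[7,40,0],0],[[7,40,0],0],[[7,40,0],0],[[7,40,0],0],[[7,40,0],0],[[7,40,0],0]])

```text
time_s: 18.05
ee_pos: [0.589, 0.0182, 0.0642]
eef_rot: [[0.987, -0.16, 0.001], [-0.16, -0.987, -0.0], [0.001, -0.0, -1.0]]
force: [1.3, -1.1, -0.3]
opening: 0.0347
```

Emit:
carry_out(deltas=[[[7,40,0],0],[[7,40,0],0],[[7,40,0],0],[[7,35,0],0],[[3,20,0],0],[[1,10,0],0],[[0,0,0],0],[[0,0,0],0]])

```text
time_s: 18.72
ee_pos: [0.6205, 0.2006, 0.0632]
eef_rot: [[0.987, -0.16, -0.0], [-0.16, -0.987, -0.001], [-0.0, 0.001, -1.0]]
force: [-0.2, -0.7, 0.3]
opening: 0.0349
```

```bash
python3 look.py w16
```

```text
[0.6205 0.2006 0.0632] 18.7167 yaw -9.21 q [ 0.31  0.49 -0.1   0.98 -0.    2.04] open 0.03494272125368364
```

View pics/w16.png

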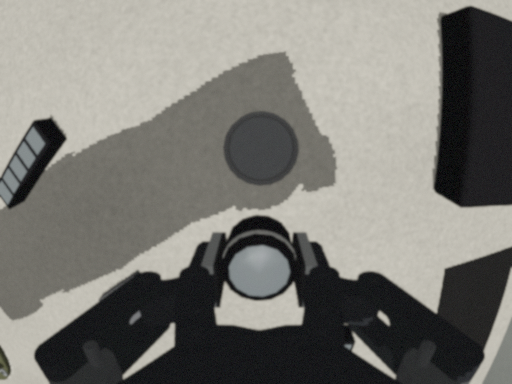

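```bash
python3 - <<'E'
from h import *
D=np.load('pics/w16.npz');print(cast('wrist',[[260.5,147.5]],.008,D['ee'],D['R']))
E
```

```text
[[0.62843753 0.23948304]]
```

Emit:
carry_out(deltas=[[[4,20,0],0],[[3.3,19.4,-15],0],[[0,0,-22],0],[[0,0,-20],0],[[0,0,-13],0],[[0,0,-7],0],[[0,0,-3],0],[[0,0,0],0]])

```text
time_s: 19.43
ee_pos: [0.6279, 0.2396, -0.0173]
eef_rot: [[0.987, -0.162, -0.001], [-0.162, -0.987, -0.0], [-0.001, 0.0, -1.0]]
force: [-0.4, -0.2, 0.3]
opening: 0.0349
```

Emit:
carry_out(deltas=[[[0,0,0],0]])

```text
time_s: 19.52
ee_pos: [0.6288, 0.2403, -0.0161]
eef_rot: [[0.987, -0.161, 0.001], [-0.161, -0.987, 0.0], [0.001, -0.001, -1.0]]
force: [-0.3, 0.3, 0.1]
opening: 0.0345
```

```bash
python3 look.py w17
```

```text
[ 0.6288  0.2403 -0.0161] 19.5167 yaw -9.27 q [ 0.37  0.59 -0.13  0.85 -0.    2.1 ] open 0.034543506504460246
```

View pics/w17.png

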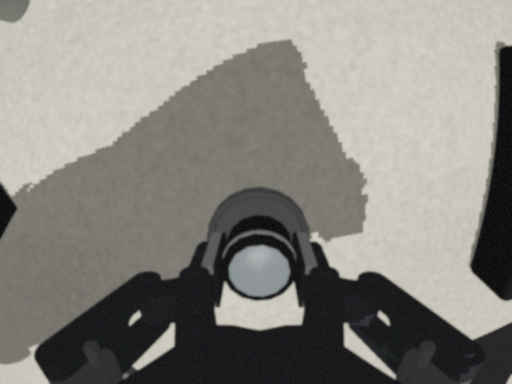

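Good alignment. Lower ~9 mm.

Emit:
carry_out(deltas=[[[-0.5,0,-2],0],[[0,0,-2],0],[[0,0,-2],0],[[0,0,-1.5],0],[[0,0,-1],0],[[0,0,0],0],[[0,0,0],0]])

```text
time_s: 20.15
ee_pos: [0.6275, 0.2407, -0.0257]
eef_rot: [[0.987, -0.16, -0.0], [-0.16, -0.987, -0.0], [-0.0, 0.0, -1.0]]
force: [-0.9, 0.3, -0.6]
opening: 0.0348
```

Emit:
carry_out(deltas=[[[0,0,-0.8],0],[[0,0,0],0],[[0,0,0],0]])

```text
time_s: 20.4
ee_pos: [0.6276, 0.2407, -0.0259]
eef_rot: [[0.987, -0.16, 0.0], [-0.16, -0.987, 0.0], [0.0, -0.0, -1.0]]
force: [-1.3, -0.0, 4.3]
opening: 0.0347
```

Emit:
carry_out(deltas=[[[0,0,0],0],[[0,0,0],0],[[0,0,0],0],[[0,0,0],0],[[0,0,0],0],[[0,0,10],0],[[0,0,25],0],[[0,0,35],0]], claw=0)

```text
time_s: 21.07
ee_pos: [0.6248, 0.2396, 0.0417]
eef_rot: [[0.987, -0.16, -0.006], [-0.16, -0.987, -0.002], [-0.005, 0.003, -1.0]]
force: [1.1, 0.3, -0.4]
opening: 0.0853
```

Emit:
carry_out(deltas=[[[0,0,30],0],[[0,0,10],0],[[0,0,0],0]])

```text
time_s: 21.32
ee_pos: [0.6304, 0.2417, 0.0883]
eef_rot: [[0.987, -0.16, 0.007], [-0.16, -0.987, 0.003], [0.006, -0.004, -1.0]]
force: [0.6, 0.1, 0.6]
opening: 0.0853
```

```bash
python3 look.py w18
```

```text
[0.6304 0.2417 0.0883] 21.3167 yaw -9.23 q [ 0.37  0.5  -0.02  1.05  0.    2.1 ] open 0.08526093188176531
```

View pics/w18.png

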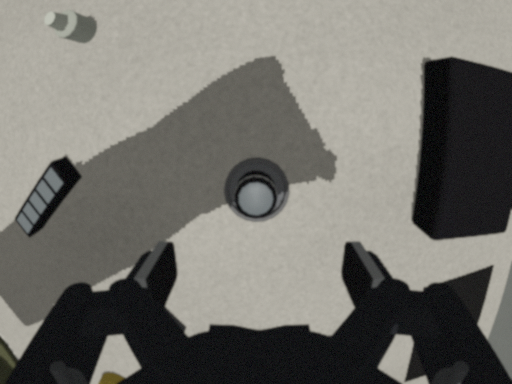

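Emit:
carry_out(deltas=[[[-20,2,0],7.1],[[-30,3,0],7.1],[[-35,4,0],7.1],[[-35,4,0],7.1],[[-35,4,0],7.1],[[-35,4,0],7.1],[[-25,4,0],7.1],[[-12,4,0],7.1]])

```text
time_s: 22.03
ee_pos: [0.3952, 0.2679, 0.0813]
eef_rot: [[0.669, 0.743, -0.005], [0.743, -0.669, -0.003], [-0.006, -0.002, -1.0]]
force: [0.3, 0.6, -0.4]
opening: 0.085
```

Emit:
carry_out(deltas=[[[0,0,0],7.1],[[0,0,0],7.1],[[0,0,0],7.1],[[0,0,0],7.1],[[0,0,0],7.1],[[0,0,0],7.1],[[0,0,0],7.1],[[0,0,0],7.1]])

```text
time_s: 22.7
ee_pos: [0.3989, 0.2686, 0.0816]
eef_rot: [[-0.254, 0.967, -0.003], [0.967, 0.254, -0.002], [-0.001, -0.003, -1.0]]
force: [0.3, 0.1, 0.1]
opening: 0.0853
```

Emit:
carry_out(deltas=[[[0,0,0],7.1],[[0,0,0],6.6],[[0,0,0],0],[[0,0,0],0]])

```text
time_s: 23.03
ee_pos: [0.3994, 0.2689, 0.0822]
eef_rot: [[-0.468, 0.884, -0.002], [0.884, 0.468, -0.002], [-0.0, -0.003, -1.0]]
force: [-0.9, 0.3, 0.6]
opening: 0.0854
```

```bash
python3 look.py w19;python3 meas.py w19 258 220 .028 60
```

```text
[0.3994 0.2689 0.0822] 23.0333 yaw 117.89 q [ 0.59  0.17 -0.5   0.9   0.    0.11] open 0.08543297979799955
hole [261.3 238. ] 471.5 [433.4 289.4] rect [433.5 289.6] [17.6 23.8] 27.9
hole [260.5 217.5] 506.0 [416.8 279.6] rect [417.3 279.5] [18.4 23.8] 28.9
hole [259.5 196.2] 552.5 [400.3 270. ] rect [400.6 270.1] [18.3 24.1] 28.8
```

View pics/w19.png

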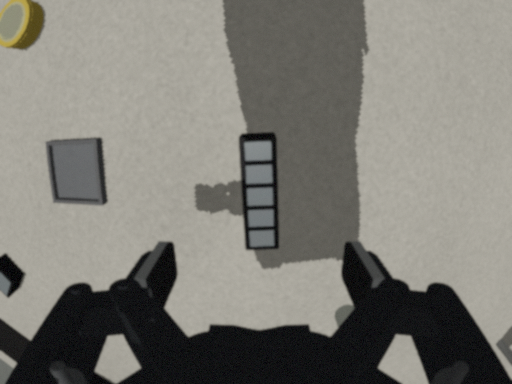

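Emit:
carry_out(deltas=[[[0.7,1.1,-20],2.5],[[0,0,-30],0],[[0,0,-25],0],[[0,0,-18],0],[[0,0,-10],0],[[0,0,-5],0],[[0,0,-2],0],[[0,0,0],0]])

```text
time_s: 23.75
ee_pos: [0.4015, 0.2709, -0.0262]
eef_rot: [[-0.508, 0.861, 0.0], [0.861, 0.508, 0.0], [0.0, 0.0, -1.0]]
force: [0.2, -0.1, 0.1]
opening: 0.0856
```

Emit:
carry_out(deltas=[[[0,0,0],0]])

```text
time_s: 23.83
ee_pos: [0.402, 0.2713, -0.0255]
eef_rot: [[-0.508, 0.861, 0.001], [0.861, 0.508, 0.001], [0.0, 0.002, -1.0]]
force: [-0.5, -0.4, -0.9]
opening: 0.0855
```

```bash
python3 look.py w20;python3 meas.py w20 258 240 .028 60;python3 meas.py w20 258 200 .028 60
```

```text
[ 0.402   0.2713 -0.0255] 23.8333 yaw 120.55 q [ 0.59  0.31 -0.62  0.65  0.    0.06] open 0.0854878417126409
hole [258.4 257.5] 1409.0 [400.6 270.2] rect [400.9 270.4] [17.6 23.3] 30.4
hole [258.6 221.4] 1615.5 [384.  260.5] rect [384.3 260.7] [16.6 23.3] 30.5
hole [258.6 221.4] 1615.5 [384.  260.5] rect [384.3 260.7] [16.6 23.3] 30.5
hole [258.8 181. ] 1862.5 [367.4 250.8] rect [367.7 251. ] [17.  23.3] 30.6
```

View pics/w20.png

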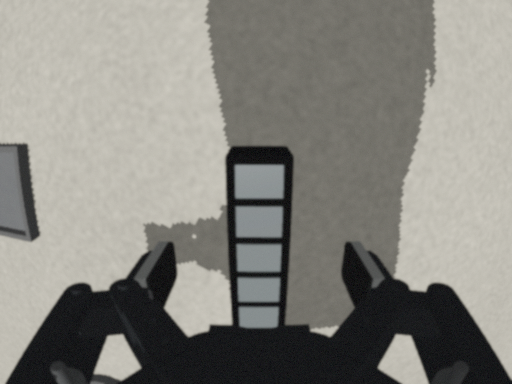

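Emit:
carry_out(deltas=[[[-1.2,-1,-2],0],[[0,0,-2],0],[[0,0,0],0]])

```text
time_s: 24.13
ee_pos: [0.4, 0.2697, -0.0304]
eef_rot: [[-0.509, 0.861, 0.0], [0.861, 0.509, 0.0], [0.0, 0.0, -1.0]]
force: [-0.6, -0.5, -0.2]
opening: 0.0857
```

Emit:
carry_out(deltas=[[[0,0,0],0],[[0,0,0],0],[[0,0,0],0],[[0,0,0],0],[[0,0,0],0],[[0,0,0],0],[[0,0,0],0]], claw=1, grip_force=45)

```text
time_s: 24.72
ee_pos: [0.4003, 0.2699, -0.0302]
eef_rot: [[-0.509, 0.861, 0.0], [0.861, 0.509, 0.0], [0.0, 0.001, -1.0]]
force: [-0.1, -0.2, 2.7]
opening: 0.0291
```

```bash
python3 look.py w21
```

```text
[ 0.4003  0.2699 -0.0302] 24.7167 yaw 120.57 q [ 0.59  0.31 -0.62  0.64  0.    0.06] open 0.029100999834182913
```

View pics/w21.png

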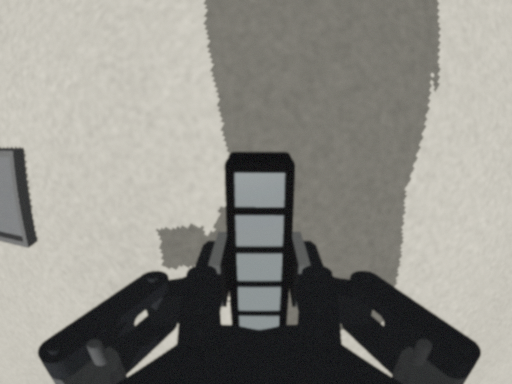

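```bash
python3 - <<'E'
from h import *
for f,(u,v) in {'w12':(437,105),'w10':(458,222),'w5':(455,280),'w4':(425,260)}.items():
    D=np.load(f'pics/{f}.npz');g=cv2.cvtColor(D['im'],cv2.COLOR_RGB2GRAY)
    m=np.uint8(g<150);N,L,S,C=cv2.connectedComponentsWithStats(m);l=L[v,u]
    c=cv2.findContours(np.uint8(L==l),cv2.RETR_EXTERNAL,cv2.CHAIN_APPROX_NONE)[0][0]
    r=cv2.minAreaRect((cast('wrist',c[:,0],.0055,D['ee'],D['R'])*1000).astype(np.float32));print(f,l,S[l],np.round(r[0],1),np.round(r[1],1),round(r[2],1))
E
```

```text
w12 2 [ 383   45  107  121 5948] [ 621.8 -242.3] [ 60.5 133.2] 46.2
w10 3 [ 409  171   96  105 4942] [ 622.1 -242.9] [ 55.1 136.2] 46.2
w5 5 [ 394  223  114  109 6425] [ 621.8 -244.1] [ 55.8 138.8] 46.3
w4 8 [ 370  212  105   97 5117] [ 621.6 -243.4] [ 56.4 136.6] 46.2
```

Emit:
carry_out(deltas=[[[0,0,5],0],[[0,0,12],0],[[0,0,22],0],[[4,-8,30],0],[[10,-20,25],-7],[[14,-32,10],-7],[[17,-36,0],-7],[[17,-36,0],-7]])

```text
time_s: 25.43
ee_pos: [0.4631, 0.1369, 0.075]
eef_rot: [[-0.041, 0.999, 0.002], [0.999, 0.041, 0.001], [0.001, 0.002, -1.0]]
force: [0.7, 0.1, -0.6]
opening: 0.0291
```

Emit:
carry_out(deltas=[[[16,-37,0],-7],[[16,-37,0],-7],[[16,-37,0],-7],[[16,-37,0],-7],[[16,-37,0],-7],[[16,-37,0],-7],[[16,-37,0],-4.3],[[16,-37,0],0]])

```text
time_s: 26.1
ee_pos: [0.59, -0.1603, 0.0735]
eef_rot: [[0.694, 0.72, -0.001], [0.72, -0.694, 0.0], [-0.0, -0.001, -1.0]]
force: [0.9, 0.2, -0.2]
opening: 0.0292
```

Emit:
carry_out(deltas=[[[15,-37,0],0],[[11,-28,0],0],[[4.7,-14,0],0],[[0,-4,0],0],[[0,0,0],0],[[0,0,0],0]])

```text
time_s: 26.6
ee_pos: [0.6198, -0.2404, 0.0732]
eef_rot: [[0.691, 0.723, -0.001], [0.723, -0.691, 0.001], [-0.0, -0.002, -1.0]]
force: [-0.3, 0.3, -0.5]
opening: 0.0291
```

```bash
python3 look.py w22
```

```text
[ 0.6198 -0.2404  0.0732] 26.6 yaw 46.28 q [-0.37  0.5  -0.05  1.02  0.    0.39] open 0.029062509740361706
```

View pics/w22.png

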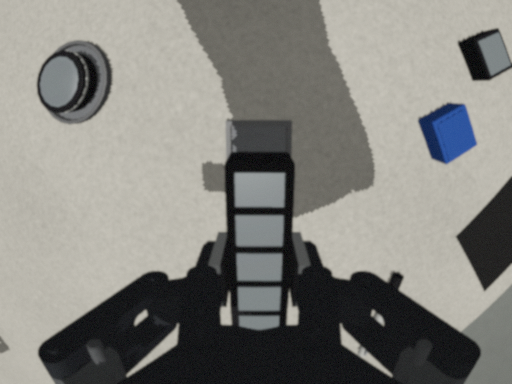

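Emit:
carry_out(deltas=[[[0.7,-0.6,-20],0],[[0,0,-25],0],[[0,0,-20],0],[[0,0,-12],0],[[0,0,-7],0],[[0,0,-3],0],[[0,0,0],0],[[0,0,0],0]])

```text
time_s: 27.32
ee_pos: [0.6222, -0.2419, -0.0123]
eef_rot: [[0.691, 0.723, 0.001], [0.723, -0.691, -0.001], [0.001, 0.001, -1.0]]
force: [1.1, 0.7, -1.6]
opening: 0.0289
```

```bash
python3 look.py w23
```

```text
[ 0.6222 -0.2419 -0.0123] 27.3167 yaw 46.29 q [-0.37  0.58 -0.14  0.85  0.    0.39] open 0.02888998017825833
```

View pics/w23.png

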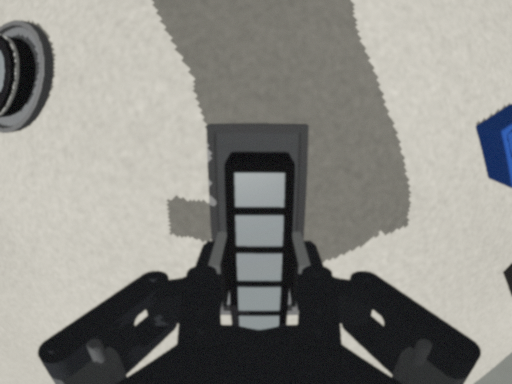

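```bash
python3 - <<'E'
from h import *
D=np.load('pics/w23.npz');p=cast('wrist',[[257.5,125]],.011,D['ee'],D['R'])[0];a=D['R'][:2,1]
print(p,p+a*.062,D['ee'][:2],'tool-frame offs',(p+a*.062-D['ee'][:2])@D['R'][:2,:2]*1000)
E
```

```text
[ 0.57645592 -0.19855699] [ 0.62127021 -0.24140174] [ 0.622195   -0.24193352] tool-frame offs [-0.25470099 -1.03592936]
```

Emit:
carry_out(deltas=[[[-0.9,0.8,-3],0],[[0,0,-3],0],[[0,0,-2],0],[[0,0,-2],0],[[0,0,-1],0],[[0,0,-0.5],0],[[0,0,0],0],[[0,0,0],0]])

```text
time_s: 28.03
ee_pos: [0.6205, -0.2411, -0.0249]
eef_rot: [[0.691, 0.723, -0.0], [0.723, -0.691, 0.0], [-0.0, -0.0, -1.0]]
force: [0.1, 0.1, -0.5]
opening: 0.029
```

Emit:
carry_out(deltas=[[[0,0,-0.5],0],[[0,0,0],0],[[0,0,0],0]])

```text
time_s: 28.28
ee_pos: [0.6205, -0.2411, -0.0254]
eef_rot: [[0.691, 0.723, 0.0], [0.723, -0.691, -0.0], [0.0, 0.0, -1.0]]
force: [-0.2, 0.4, -1.5]
opening: 0.029
```

Emit:
carry_out(deltas=[[[0,0,-0.5],0],[[0,0,0],0],[[0,0,0],0]])

```text
time_s: 28.53
ee_pos: [0.6205, -0.2411, -0.0259]
eef_rot: [[0.691, 0.723, -0.0], [0.723, -0.691, 0.0], [-0.0, -0.0, -1.0]]
force: [-0.4, -0.6, -0.9]
opening: 0.0289
```

Emit:
carry_out(deltas=[[[0,0,-0.5],0],[[0,0,0],0],[[0,0,0],0]])

```text
time_s: 28.78
ee_pos: [0.6206, -0.2411, -0.0261]
eef_rot: [[0.691, 0.723, 0.0], [0.723, -0.691, -0.0], [0.0, 0.0, -1.0]]
force: [-1.0, -0.0, 2.3]
opening: 0.029
```

Emit:
carry_out(deltas=[[[0,0,0],0],[[0,0,0],0],[[0,0,0],0],[[0,0,0],0],[[0,0,0],0],[[0,0,10],0],[[0,0,25],0],[[0,0,35],0]], claw=0)

```text
time_s: 29.45
ee_pos: [0.6178, -0.24, 0.0418]
eef_rot: [[0.691, 0.723, -0.006], [0.723, -0.691, 0.002], [-0.002, -0.006, -1.0]]
force: [0.3, -0.3, -0.2]
opening: 0.0853
```

Emit:
carry_out(deltas=[[[0,0,30],0],[[0,0,10],0],[[0,0,0],0]])

```text
time_s: 29.7
ee_pos: [0.6234, -0.2422, 0.0883]
eef_rot: [[0.691, 0.723, 0.007], [0.723, -0.691, -0.003], [0.003, 0.007, -1.0]]
force: [1.0, 0.7, -0.0]
opening: 0.0854
```

```bash
python3 look.py w24
```

```text
[ 0.6234 -0.2422  0.0883] 29.7 yaw 46.27 q [-0.37  0.49 -0.03  1.04 -0.    0.39] open 0.08536430939871233
```

View pics/w24.png

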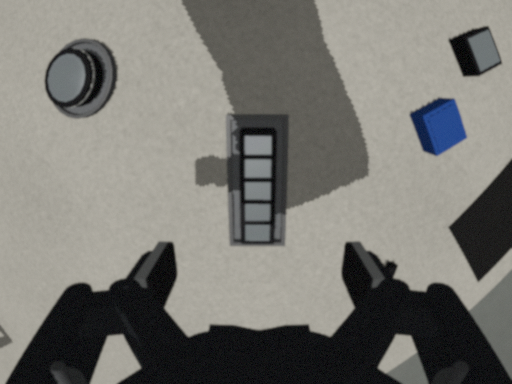

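Emit:
carry_out(deltas=[[[6,24,0],-7],[[6,32,0],-7],[[6,36,0],-7],[[6,36,0],-7],[[6,36,0],-7],[[6,36,0],-7],[[6,32,0],-7],[[5,20,0],-7]])

```text
time_s: 30.42
ee_pos: [0.6659, 0.0144, 0.0811]
eef_rot: [[0.985, -0.173, -0.004], [-0.173, -0.985, 0.001], [-0.004, -0.0, -1.0]]
force: [0.4, 0.8, -0.6]
opening: 0.0851
```

Emit:
carry_out(deltas=[[[0,8,0],-5.3],[[0,0,0],0],[[0,0,0],0],[[0,0,0],0]])

```text
time_s: 30.75
ee_pos: [0.6665, 0.0181, 0.0823]
eef_rot: [[0.966, -0.258, -0.002], [-0.258, -0.966, -0.0], [-0.002, 0.001, -1.0]]
force: [-0.9, -0.1, -0.1]
opening: 0.0853
```

```bash
python3 look.py w25;python3 meas.py w25 258 200 .028 60;python3 meas.py w25 258 200 .028 80
```

```text
[0.6665 0.0181 0.0823] 30.75 yaw -14.93 q [ 0.03  0.5  -0.03  1.04 -0.    1.86] open 0.08533014157734327
outer [262.  173.8] 537.5 [673.1  31.7] rect [670.1  16.8] [47.6 43.4] 75.1
outer [263.  190.1] 2554.0 [670.2  17.3] rect [670.2  16.3] [48.6 44.5] 75.1
hole [263.3 194.9] 1815.5 [670.3  17.4] rect [670.2  16.8] [36.7 36.9] 75.1
```

View pics/w25.png

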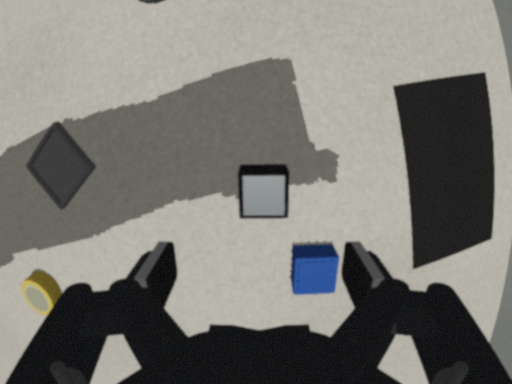

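Emit:
carry_out(deltas=[[[3.8,-0.8,-20],0],[[0,0,-30],0],[[0,0,-25],0],[[0,0,-18],0],[[0,0,-9],0],[[0,0,-4],0],[[0,0,-2],0],[[0,0,0],0]])

```text
time_s: 31.47
ee_pos: [0.6719, 0.0177, -0.0237]
eef_rot: [[0.966, -0.26, 0.001], [-0.26, -0.966, 0.0], [0.001, -0.0, -1.0]]
force: [-0.2, -0.1, 0.6]
opening: 0.0853
```

Emit:
carry_out(deltas=[[[0,0,0],0],[[0,0,0],0]])

```text
time_s: 31.63
ee_pos: [0.6725, 0.0181, -0.023]
eef_rot: [[0.966, -0.259, 0.002], [-0.259, -0.966, 0.0], [0.002, -0.001, -1.0]]
force: [0.1, 0.3, 0.5]
opening: 0.0853
```

```bash
python3 look.py w26;python3 meas.py w26 258 250 .028 60
```

```text
[ 0.6725  0.0181 -0.023 ] 31.6333 yaw -15.03 q [ 0.03  0.6  -0.13  0.84  0.    1.86] open 0.08529084359002442
outer [254.5 248.9] 6923.5 [670.1  17.2] rect [669.3  14.7] [55.  45.7] 75.4
hole [254.5 260.5] 4425.0 [670.5  17.9] rect [670.1  16.4] [36.8 36.7] 75.2
```

View pics/w26.png

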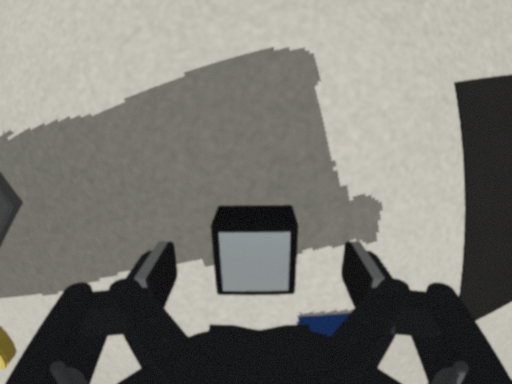

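Emit:
carry_out(deltas=[[[-1.8,-0.5,-3],0],[[0,0,-3],0],[[0,0,-1],0],[[0,0,0],0]])

```text
time_s: 32.02
ee_pos: [0.669, 0.0177, -0.0319]
eef_rot: [[0.966, -0.259, -0.001], [-0.259, -0.966, -0.0], [-0.001, 0.0, -1.0]]
force: [-0.5, 0.2, 0.3]
opening: 0.0855
```

Emit:
carry_out(deltas=[[[0,0,0],0],[[0,0,0],0],[[0,0,0],0],[[0,0,0],0],[[0,0,0],0],[[0,0,0],0],[[0,0,0],0]], claw=1, grip_force=40)

```text
time_s: 32.6
ee_pos: [0.6698, 0.0176, -0.0311]
eef_rot: [[0.966, -0.259, 0.001], [-0.259, -0.966, 0.0], [0.001, -0.0, -1.0]]
force: [-0.5, 0.4, 1.8]
opening: 0.0414
```

```bash
python3 look.py w27
```

```text
[ 0.6698  0.0176 -0.0311] 32.6 yaw -15.03 q [ 0.03  0.6  -0.15  0.82  0.    1.86] open 0.04137648806045416
```

View pics/w27.png

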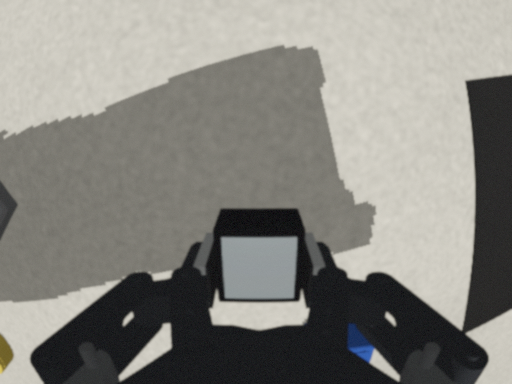

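Emit:
carry_out(deltas=[[[0,0,5],0],[[0,0,12],0],[[0,0,22],0],[[-5,2,28],0],[[-15,6,20],7],[[-28,11,5],7],[[-34,13,0],7],[[-34,13,0],7]])

```text
time_s: 33.32
ee_pos: [0.5534, 0.0629, 0.0622]
eef_rot: [[0.973, 0.23, 0.002], [0.23, -0.973, 0.0], [0.002, 0.0, -1.0]]
force: [0.1, 0.3, -0.3]
opening: 0.0412
```

Emit:
carry_out(deltas=[[[-32,13,0],7],[[-26,10,0],6.4],[[-16,6,0],0],[[-6,3,0],0],[[-3.5,1,0],0],[[0,0,0],0],[[0,0,0],0]])

```text
time_s: 33.9
ee_pos: [0.4714, 0.0956, 0.0611]
eef_rot: [[0.896, 0.444, 0.002], [0.444, -0.896, 0.0], [0.001, 0.001, -1.0]]
force: [0.4, 0.8, -1.3]
opening: 0.0414
```

```bash
python3 look.py w28
```

```text
[0.4714 0.0956 0.0611] 33.9 yaw 26.34 q [ 0.2   0.19 -0.53  0.85 -0.    1.31] open 0.04141647720823771
```

View pics/w28.png

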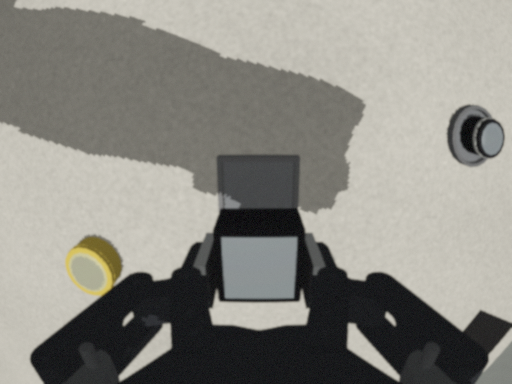

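Tray edges at u 217–300 (centre 258.5), prism centred at 259: aligned. Lower.

Emit:
carry_out(deltas=[[[-0.5,0.2,-20],0],[[0,0,-22],0],[[0,0,-16],0],[[0,0,-10],0],[[0,0,-5],0],[[0,0,-2],0],[[0,0,0],0],[[0,0,0],0]])

```text
time_s: 34.62
ee_pos: [0.4704, 0.0959, -0.0138]
eef_rot: [[0.896, 0.444, 0.001], [0.444, -0.896, 0.0], [0.001, 0.0, -1.0]]
force: [0.4, -0.4, -0.7]
opening: 0.0411
```

```bash
python3 look.py w29
```

```text
[ 0.4704  0.0959 -0.0138] 34.6167 yaw 26.36 q [ 0.2   0.28 -0.62  0.67 -0.    1.31] open 0.04108124812924175
```

View pics/w29.png

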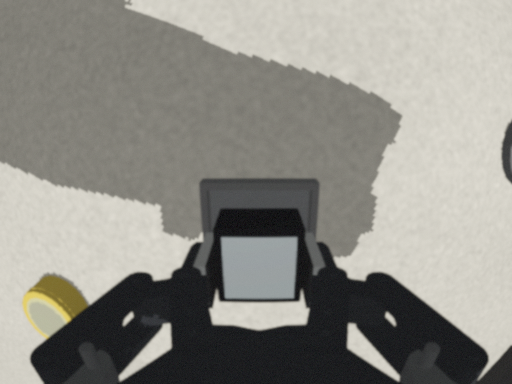

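```bash
python3 - <<'E'
from h import *
D=np.load('pics/w29.npz');p=cast('wrist',[[260,180]],.011,D['ee'],D['R'])[0];a=D['R'][:2,1]
print(p+a*.033,'tool offs',(p+a*.033-D['ee'][:2])@D['R'][:2,:2]*1000)
E
```

```text
[0.47112887 0.09691917] tool offs [ 1.08399756 -0.594836  ]
```

Emit:
carry_out(deltas=[[[0,0,-3],0],[[0,0,-3],0],[[0,0,-2],0],[[0,0,-2],0],[[0,0,-1],0],[[0,0,-0.5],0],[[0,0,0],0],[[0,0,0],0]])

```text
time_s: 35.33
ee_pos: [0.4695, 0.0958, -0.0259]
eef_rot: [[0.896, 0.444, -0.0], [0.444, -0.896, -0.0], [-0.0, -0.0, -1.0]]
force: [-0.2, 0.4, -0.7]
opening: 0.0413
```

Emit:
carry_out(deltas=[[[0,0,-0.5],0],[[0,0,0],0],[[0,0,0],0]])

```text
time_s: 35.58
ee_pos: [0.4696, 0.0958, -0.0264]
eef_rot: [[0.896, 0.444, 0.0], [0.444, -0.896, 0.0], [0.0, 0.0, -1.0]]
force: [-0.2, -0.7, 0.1]
opening: 0.0413
```

Emit:
carry_out(deltas=[[[0,0,-0.6],0],[[0,0,0],0],[[0,0,0],0]])

```text
time_s: 35.83
ee_pos: [0.4695, 0.0958, -0.027]
eef_rot: [[0.896, 0.444, -0.0], [0.444, -0.896, -0.0], [-0.0, -0.0, -1.0]]
force: [0.5, 0.5, -1.1]
opening: 0.0416
```

Emit:
carry_out(deltas=[[[0,0,-0.4],0],[[0,0,0],0],[[0,0,0],0]])

```text
time_s: 36.08
ee_pos: [0.4696, 0.0958, -0.0272]
eef_rot: [[0.896, 0.444, 0.0], [0.444, -0.896, 0.0], [0.0, 0.0, -1.0]]
force: [-1.5, 0.2, 4.9]
opening: 0.0416
```

Emit:
carry_out(deltas=[[[0,0,0],0],[[0,0,0],0],[[0,0,0],0],[[0,0,0],0],[[0,0,0],0],[[0,0,10],0],[[0,0,25],0],[[0,0,35],0]], claw=0)

```text
time_s: 36.75
ee_pos: [0.4668, 0.0953, 0.0417]
eef_rot: [[0.896, 0.444, -0.005], [0.444, -0.896, -0.001], [-0.005, -0.001, -1.0]]
force: [1.1, -0.2, -0.2]
opening: 0.0855
```

Emit:
carry_out(deltas=[[[0,0,35],0],[[0,0,35],0],[[0,0,20],0],[[0,0,0],0],[[0,0,0],0]])

```text
time_s: 37.17
ee_pos: [0.4708, 0.0961, 0.1345]
eef_rot: [[0.896, 0.444, 0.004], [0.444, -0.896, 0.001], [0.004, 0.001, -1.0]]
force: [-0.1, 0.3, -1.1]
opening: 0.0857
```

```bash
python3 look.py w30;python3 - <<'E'
from h import *
im=capture('scene')[:,:,::-1];cv2.imwrite('pics/s30.png',cv2.resize(im[70:360,90:390],None,fx=2,fy=2,interpolation=cv2.INTER_CUBIC))
im=capture('top')[:,:,::-1];cv2.imwrite('pics/t30.png',cv2.resize(im[110:290,90:450],None,fx=2.2,fy=2.2,interpolation=cv2.INTER_CUBIC))
E
```

```text
[0.4708 0.0961 0.1345] 37.1667 yaw 26.37 q [ 0.2   0.12 -0.43  1.02 -0.    1.31] open 0.08572668081284668
```

View pics/w30.png

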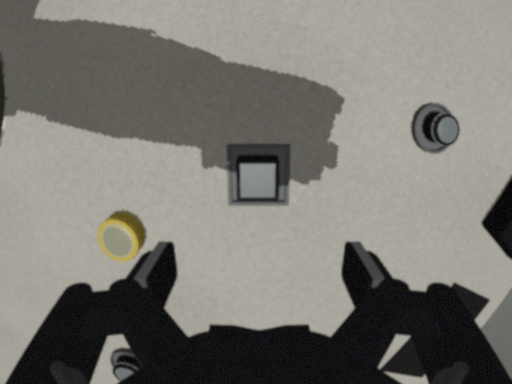

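View pics/s30.png

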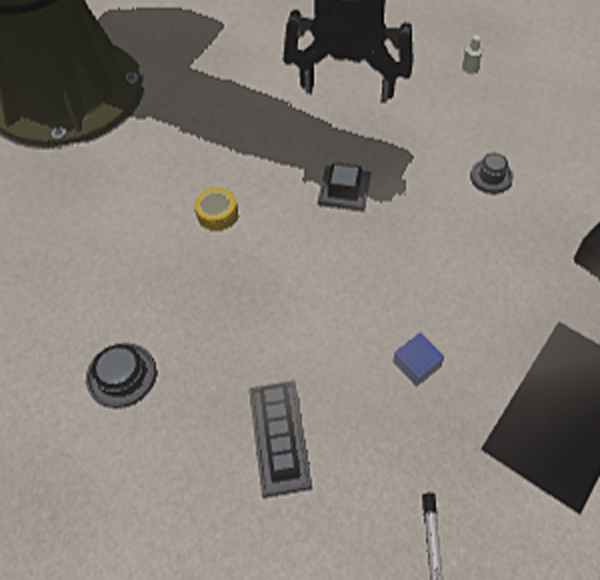

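View pics/t30.png

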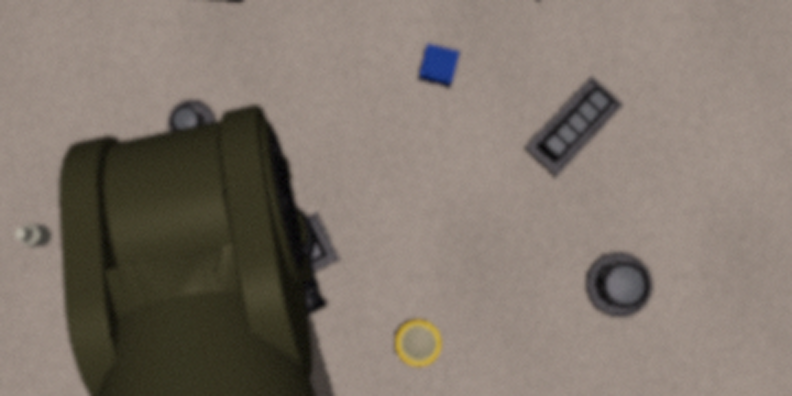

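```bash
python3 -c "
from rig import *
print(get_obs()['force'],get_obs()['joint_velocities'].round(3));print(arm.finish_job())"
```

```text
[ 0.45494149 -0.04995071 -0.69218586] [ 0.     0.01  -0.004 -0.002  0.    -0.   ]
the job is handed in; nothing more can be done
None
```

The large lens, small lens, prism bar and square prism are each in their own rest. I placed them in that order, lowering each one until it touched the floor of the rest and then releasing it. The job was handed in at about 37 s of the 109 s limit.

- **Final checks:** the last wrist and scene pictures show all four parts inside their rims. In the top view the arm partly hid the square and small round rests. I judged that they lie flat from the pictures and the contact heights, and did not measure it. The bottle, the yellow lens and the blue prism look to be where they were at the start.
- **Contact forces:** setting down the large lens peaked at about 13 N, because I pushed 0.7 mm further after first contact. The other three touched down at 2 to 5 N.
- **Tool disagreement:** the fingertips, when shut, end about 36 mm short of the reported tool point. Because of that my first grasp of the large lens closed above it without disturbing it. I measured the offset by touching the table with the closed fingers (about 16 N) and corrected every later height for it.
- **Small mismatch:** the bar and the square prism touched the rest floor about 1 mm lower than their grasp heights predicted. I did not find out why.

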